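# Seat a sensor board in its card rack with the two levers

### The job

Take the sensor board out of its storage stand and lower it gently down the two card guides of the open rack until it rests on its connector; do not press it in by hand. Then swing the rack's two levers inward over the board to drive it fully home at both ends: work them in turn, part of the stroke at a time, so that the board goes down nearly level and does not cock in its guides, and stop when you feel each end is home, without forcing the levers. Leave the board seated with both levers over it.

Things in the scene. Friction and masses are not known exactly. Their poses are not given: they have to be found in the camera images.
- board_grip (a point): centre of the grip block of the sensor board: a plain aluminium block 14 mm thick (x), 36 mm (y), 20 mm tall (z), on the middle of the board's top edge. This point is 70 mm above the board's lower edge and 10 mm below the top of the block. The bare top corners of the board beside the block, 60 mm above its lower edge, are the shoulders on which the levers press
- board: the sensor board, a stiff upright card 5 mm thick (its x), 100 mm wide (its y), 60 mm tall (its z) plus the grip block, narrowed along its lower edge and lower corners, about 180 g; it fits either way round. Origin: middle of its lower edge
- stand: fixed storage stand, base plate 70 x 130 x 8 mm with two black rails, tops 28 mm high, along its y that leave an upright slot; the board starts standing in the slot, its lower edge 8 mm above the worktop. Origin: underside centre; y along the slot
- rack: fixed open card rack, base plate 84 x 176 x 10 mm with two upright end posts, 90 mm high. Origin: centre of its underside, on the worktop; x across the slot, y along the slot, z up. The board goes straight down between the posts, its width along the rack's y, either way round. With the levers open nothing else is in the way
- rack_mouth (a point): centre between the two card guides, at the top of their straight part, 66 mm above the worktop; axes as the rack's. Each guide is an upright groove 7 mm wide (x) on the inner face of a post; groove bottoms are 103 mm apart (y). Above it flared lead-ins reach up to 77 mm height and catch a board up to 3 mm off
- rack_connector (a point): nominal point, middle of the slot, 25 mm above the worktop. A lowered board's lower edge rests on two connector blocks (y = +-42 mm) at 22.5 to 27.5 mm height; each gives way only above 11 N. Home, on the solid seat between them, is 5 mm lower. Seat and connectors sit higher or lower together within these 5 mm; that is not measured and must be felt
- lever_l (a joint): angle (rad) of the lever at the rack's +y end; hinge parallel to the rack's x at y = +61 mm, z = 82 mm. 0: open, handle leaning 41 degrees outward; grows as the handle swings up and inward (0.72 upright). Its nose meets the board's shoulder at about 0.8 to 1.2, then drives that end down; home at about 1.15 to 1.55, by the seat's height; the hinge's own stop is only at 1.85
- lever_l_tip (a point): centre of the black cross knob (12 mm diameter, 24 mm long along the rack's x) on the end of the +y lever's steel handle, 60 mm from the hinge; height 127 mm when open, 142 mm upright, 122 to 136 mm at home. The lever stays where left. Pushed inward at 115 mm height it swings freely with 1 to 2 N, drives the board with 5 to 10 N, and the force rises when that end is home; 12 to 18 N is firm, over 25 N is forcing it
- lever_r (a joint): angle (rad) of the lever at the rack's -y end (hinge at y = -61 mm, z = 82 mm); as lever_l, growing as its handle swings up and inward. Swinging one lever fully home with the other end still up would cock the board in its guides: from nose contact to home the knob travels 20 to 25 mm, half of that at a time is safe
- lever_r_tip (a point): centre of the knob of the -y lever, as for lever_l_tip
Not all that is in view belongs to the job. Of the things that look like the board, the larger one is meant.

How it is judged:
By the outcome, as a careful person would: the job done as asked, in the order asked, and still so for the second after the job is handed in, with the robot touching nothing.
It also fails if it takes over 72 s, if anything falls off the work surface, if the arm or the gripper's body presses on something with over 40 N, if the wrist force passes 120 N, or if a joint passes its speed limit or range.

### The arm

A 6-joint arm with a two-finger parallel gripper is mounted at the origin on a cart in front of the work surface, level with it; the furniture and walls round the work are solid. World frame = base frame: x ahead of the robot, y to its left, z up, the work surface at z = 0. Lengths are in mm, angles in degrees, forces in N, time in s.
With the tool pointing down it reaches from about 300 to 850 mm from the base axis. Payload 4.2 kg.
Tool frame: the origin (TCP) lies midway between the tips of the shut fingers; the grasp point (between the pads) lies 19 mm behind it; x points along the fingers, y is the direction in which the jaws open and shut, and the axes are right-handed (so a half turn about x gives the same grasp; the last joint's range is limited). The gripper opens to 91 mm and grips with 3 to 60 N. Pads are 32 mm wide; open, the fingers measure 118 mm over their backs; the gripper's body (76 mm by 178 mm) begins 60 mm behind the grasp point.
Start: joints at [65.546, 18.312, 89.639, -0, 72.044, -1.146], TCP at [227.516, 528.091, 213.976] pointing down, gripper open.
Joint ranges: [-177.97, 177.97], [-48.28, 115.42], [12.27, 149.76], [-77.06, 257.06], [2.81, 150.46], [-146.56, 146.56]. Speed limits (degrees/s): [147.25, 147.25, 180, 180, 180, 180].

### API

Orientations are given as [roll, pitch, yaw] about the fixed x, y, z axes, in that order (R = Rz(yaw) Ry(pitch) Rx(roll)).
In Python, from workcell import * gives the robot as it stands.
- The arm moves only by the shell command python3 -m handwheel 'ROWS' [FORCE]. ROWS is a JSON object of lists of equal length, an entry for each row: "gripper": the closure, from 0 (fully open) to 1 (shut); "offset": the shift along the tool's x, y, z in mm, a list of three; "rot": the turn, a rotation vector about the tool's x, y, z in degrees, a list of three. A call has 1 to 5 rows; each row is the pose to reach, as a shift and turn from the pose commanded when the call began, along the tool's axes at that moment; what a row does not reach only later rows make up. A row lasts 1/12 s, in which the tool goes at most 41.7 mm and 7.16 degrees, less where a joint would pass 70% of its speed; a pose out of reach is approached as far as the arm can. A call with a gripper value outside its range is refused whole. The fingers move at their own pace and stop on an object; FORCE is the grip in N (left out, the last holds). Time passes only in rows, so rows that repeat a pose let the fingers close. It gives the time, the measured TCP pose, the force and the opening at its end, in the units of the state.
- state(): the state, without advancing time (a new reading comes with each control period).
- grab_frame(name): name is "side" or "top" or "wrist"; returns the picture (420x560x3 uint8, red, green, blue); there is no depth.
- camera_params(name): a dict with "fx", "fy", "cx", "cy" (pixels), "k1" (the pictures are not rectified: a ray, as slopes to the right and down, at radius r is drawn at 1 + k1 r^2 times it, then the intrinsics apply), "position" and "attitude" of the camera in the world; the wrist camera has in their place "hand_eye" (4x4, takes a point from camera to tool coordinates, whose origin is the TCP and whose axes are the tool frame's). Camera axes: x right, y up, looking along -z (the intrinsics and any distortion apply to the point x, -y, -z); pixel columns grow to the right and rows downward; lengths in mm; the calibration is good to about 2 mm. A picture is of the moment at which its call begins: read the wrist's pose just before it. camera_params takes no time and is no camera call.
- job_done(): hands the job in, once; it reports no verdict.
The state is a dict: "time_s": time; "qpos": joint angles; "qvel": joint speeds; "effort": joint torques, N m; "ee_pos": TCP position; "ee_rot": TCP orientation; "force": force on the tool from outside, world axes, zero at the start; "torque": the same for the moment, N m; "gripper_width": finger opening in mm.
Only numpy, scipy, OpenCV 4.12 (cv2) and the standard library are available. Lean on these libraries where they do the work, as an engineer would, in place of code of your own. Each camera call takes 0.05 s, during which the arm holds its last target.

## Working session

There is one attempt and no reset: what is moved stays moved. The work goes in short steps, Python scripts to look and compute and a shell command to move; the robot and the scene stay as the last step left them, time stands still between calls to the robot, and variables do not carry over. Pictures are saved under pics/ and viewed, and the job is handed in when it is done.

```bash
ls; mkdir -p pics; python3 - <<'E'
from workcell import *
import cv2
print(state())
for n in ["side","top","wrist"]:
    print(n,camera_params(n))
    f=grab_frame(n); cv2.imwrite(f"pics/{n}0.png",f[:,:,::-1])
E
```

```text
pics
{'time_s': 0.0, 'qpos': array([ 6.55460662e+01,  1.83515247e+01,  8.97083826e+01,  1.64743765e-03,
        7.20441748e+01, -1.14552696e+00]), 'qvel': array([-0.01953558,  0.0089883 ,  0.0227288 , -0.00695722,  0.00713539,
        0.11855997]), 'effort': array([ 4.55324707e-04, -4.12464416e+01, -2.31979984e+01,  7.26646115e-02,
        4.56305640e-02, -1.52197899e-04]), 'ee_pos': array([227.28597992, 527.60060378, 213.10806806]), 'ee_rot': array([ -92.00767379,   89.89590604, -115.31658998]), 'force': array([-0.13517674,  0.34809888, -0.05454267]), 'torque': array([0.03421211, 0.04904797, 0.04290611]), 'gripper_width': 90.80330524145637}
side {'fx': 394.61952500463093, 'fy': 394.61952500463093, 'cx': 277.75168340460425, 'cy': 218.08452470787287, 'k1': -0.058223867262392946, 'position': array([ 566.60845889, -322.71906951,  691.15805942]), 'attitude': array([47.21210254, -0.52177165, -4.44661883])}
top {'fx': 401.2629846947669, 'fy': 401.2629846947669, 'cx': 277.77494578458266, 'cy': 208.62800189429916, 'k1': -0.032714157018143036, 'position': array([457.85649207, 271.93025429, 941.85538678]), 'attitude': array([ 10.99127443,   1.11867318, -91.38349474])}
wrist {'fx': 352.1287162858609, 'fy': 352.1287162858609, 'cx': 286.468185092009, 'cy': 211.93917001529002, 'k1': 0.0013655247782579023, 'hand_eye': array([[-5.27730200e-04,  2.54355611e-01, -9.67110616e-01,
        -1.70690725e+02],
       [ 9.99999578e-01, -5.92515684e-04, -7.01511962e-04,
         5.00099618e-01],
       [-7.51461712e-04, -9.67110579e-01, -2.54355191e-01,
        -7.17227419e+01],
       [ 0.00000000e+00,  0.00000000e+00,  0.00000000e+00,
         1.00000000e+00]])}
```

View pics/side0.png

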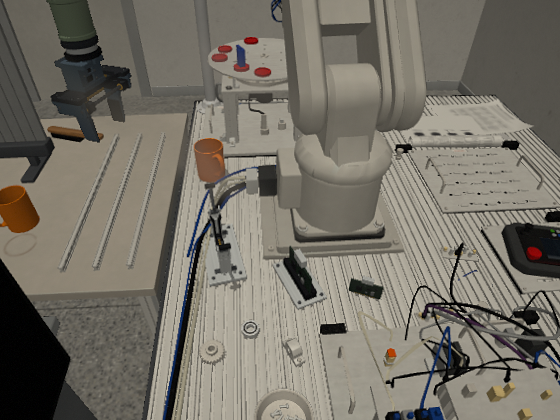

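View pics/top0.png

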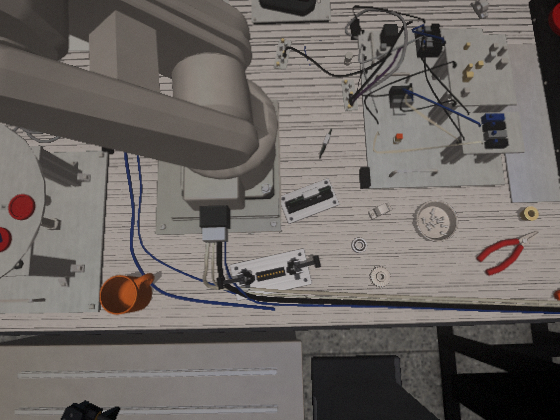

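View pics/wrist0.png

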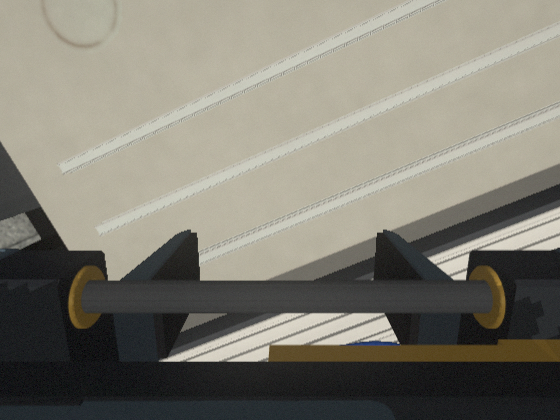

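```bash
cat > h.py <<'E'
from workcell import *
import numpy as np, cv2
from scipy.spatial.transform import Rotation as R
def rot(a): return R.from_euler('xyz',a,degrees=True).as_matrix()
def campose(n,st=None):
    p=camera_params(n)
    if n!='wrist': return p,rot(p['attitude']),np.array(p['position'])
    H=np.array(p['hand_eye']); st=st or state()
    Rt=rot(st['ee_rot']); return p,Rt@H[:3,:3],Rt@H[:3,3]+st['ee_pos']
def ray(n,uv,st=None):
    p,Rc,c=campose(n,st)
    K=np.array([[p['fx'],0,p['cx']],[0,p['fy'],p['cy']],[0,0,1]])
    q=cv2.undistortPoints(np.array([[uv]],float),K,np.array([p['k1'],0,0,0.]))[0,0]
    d=Rc@np.array([q[0],-q[1],-1.]); return c,d/np.linalg.norm(d)
def onz(n,uv,z,st=None):
    c,d=ray(n,uv,st); return c+d*(z-c[2])/d[2]
def proj(n,X,st=None):
    p,Rc,c=campose(n,st); v=Rc.T@(np.array(X,float)-c); x,y=v[0]/-v[2],-v[1]/-v[2]
    k=1+p['k1']*(x*x+y*y); return np.array([p['fx']*x*k+p['cx'],p['fy']*y*k+p['cy']])
def tri(r1,r2):
    A=np.zeros((3,3));b=np.zeros(3)
    for c,d in(r1,r2):
        P=np.eye(3)-np.outer(d,d);A+=P;b+=P@c
    X=np.linalg.solve(A,b); return X,[np.linalg.norm((np.eye(3)-np.outer(d,d))@(X-c)) for c,d in(r1,r2)]
E
python3 - <<'E'
import cv2
a=cv2.imread('pics/side0.png')[170:320,170:400]; b=cv2.imread('pics/top0.png')[170:310,200:350]
cv2.imwrite('pics/c1.png',cv2.resize(a,None,fx=3.4,fy=3.4,interpolation=cv2.INTER_CUBIC))
cv2.imwrite('pics/c2.png',cv2.resize(b,None,fx=4,fy=4,interpolation=cv2.INTER_CUBIC))
from h import *
for uv in [(270,272),(310,200)]: print(onz('top',uv,0))
for uv in [(225,265),(300,290)]: print(onz('side',uv,0))
E
```

```text
[491.78866795 307.57849016   0.        ]
[660.1248361  208.12050528   0.        ]
[498.26203164 272.08841327   0.        ]
[660.99235033 190.08201479   0.        ]
```

View pics/c1.png

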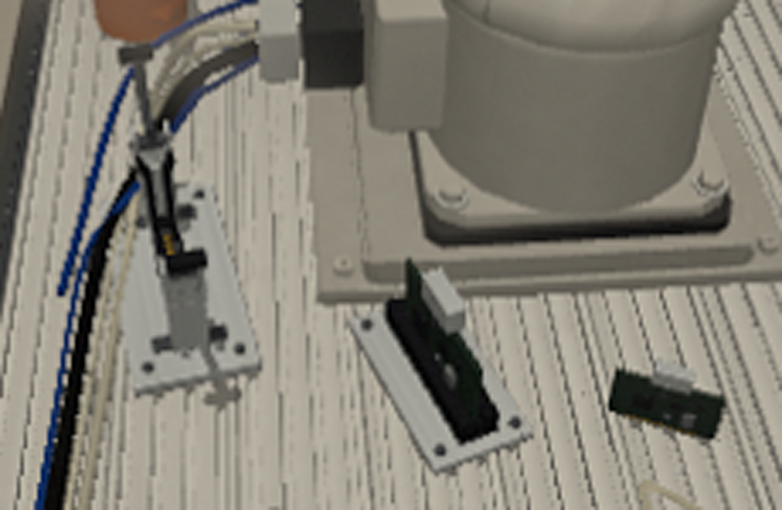

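View pics/c2.png

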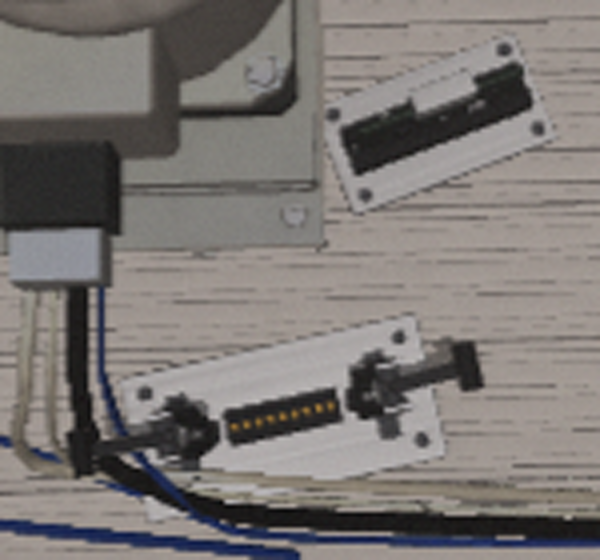

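```bash
python3 - <<'E'
from h import *
f=lambda u,v:(u/4+200,v/4+170)
S=[onz('top',f(*q),9) for q in [(504,49),(333,115),(539,129),(364,195)]]
for s in S: print(s)
print('stand c',np.mean(S,0))
a=(S[0]-S[1]+S[2]-S[3]); print('axis yaw (long)',np.degrees(np.arctan2(a[1],a[0])), np.linalg.norm(S[0]-S[1]),np.linalg.norm(S[0]-S[2]))
Q=[onz('top',f(*q),11) for q in [(399,337),(145,394),(421,440)]]
for s in Q: print(s)
print('rack c',(Q[1]+Q[2])/2); a=Q[1]-Q[0]; print(np.degrees(np.arctan2(a[1],a[0])),np.linalg.norm(a),np.linalg.norm(Q[2]-Q[0]))
g=lambda u,v:(u/3.4+170,v/3.4+170)
for q in [(366,324),(440,450),(515,422)]: print('side stand',onz('side',g(*q),9))
for q in [(199,194),(147,367),(241,349)]: print('side rack',onz('side',g(*q),11))
# grip block: top face centre
print(onz('top',f(450,90),88))
print(tri(ray('top',f(468,350+16)),ray('side',g(187,262))))
print(tri(ray('top',f(85,448)),ray('side',g(135,52))))
st=state();print(rot(st['ee_rot']))
E
```

```text
[700.56974912 168.73408459   9.        ]
[663.03209496 272.16210977   9.        ]
[651.08475658 150.33742824   9.        ]
[614.30555127 255.20320833   9.        ]
stand c [657.24803798 211.60920773   9.        ]
axis yaw (long) -70.36417826077296 110.02923190163808 52.793952802081606
[530.26734044 237.54893836  11.        ]
[501.25672111 384.78697932  11.        ]
[471.28248197 226.99632599  11.        ]
rack c [486.26960154 305.89165265  11.        ]
101.14633130992087 150.0688400014725 59.92137479029596
side stand [617.55486269 255.33510727   9.        ]
side stand [654.81724016 152.04540308   9.        ]
side stand [703.81827036 169.40752691   9.        ]
side rack [505.67415773 385.0870375   11.        ]
side rack [474.41928494 227.31529519  11.        ]
side rack [534.76184986 238.09762321  11.        ]
[657.80183787 207.97198204  88.        ]
(array([507.86725192, 207.94407708, 127.28887107]), [np.float64(2.14243376690259), np.float64(2.142433766902605)])
(array([470.53779746, 400.50059935, 131.47626088]), [np.float64(0.917830511725691), np.float64(0.9178305117258074)])
[[-5.19960275e-04  3.95662010e-01  9.18396050e-01]
 [-1.22168035e-03  9.18395237e-01 -3.95662351e-01]
 [-9.99999119e-01 -1.32771511e-03  5.84346159e-06]]
```

```bash
python3 - <<'E'
from h import *
for z in (0,40,150,300,450):
  print(z,'cyl front side',onz('side',(339,233),z)[:2].round(),'top disc right',onz('top',(278,110),z)[:2].round(),'disc bottom',onz('top',(225,172),z)[:2].round(), 'box',onz('top',(228,200),z)[:2].round(),'conn',onz('top',(215,238),z)[:2].round())
for z in (100,200,300): print(z,'side joint front',onz('side',(340,170),z)[:2].round(), onz('side',(395,165),z)[:2].round(),'boxtop',onz('side',(290,152),z)[:2].round())
E
```

```text
0 cyl front side [778. 357.] top disc right [894. 279.] disc bottom [736. 413.] box [666. 405.] conn [575. 436.]
40 cyl front side [766. 317.] top disc right [875. 279.] disc bottom [724. 407.] box [657. 400.] conn [570. 429.]
150 cyl front side [732. 209.] top disc right [825. 278.] disc bottom [692. 390.] box [633. 384.] conn [556. 410.]
300 cyl front side [687.  62.] top disc right [755. 277.] disc bottom [647. 368.] box [600. 363.] conn [537. 384.]
450 cyl front side [641. -86.] top disc right [686. 276.] disc bottom [603. 345.] box [566. 342.] conn [519. 358.]
100 side joint front [794. 483.] [943. 496.] boxtop [675. 573.]
200 side joint front [756. 347.] [879. 358.] boxtop [657. 422.]
300 side joint front [717. 210.] [816. 219.] boxtop [638. 270.]
```

```bash
python3 - <<'E'
import cv2
a=cv2.imread('pics/side0.png')[0:300,180:460]; b=cv2.imread('pics/top0.png')[0:300,60:360]
cv2.imwrite('pics/d1.png',cv2.resize(a,None,fx=2,fy=2,interpolation=cv2.INTER_CUBIC))
cv2.imwrite('pics/d2.png',cv2.resize(b,None,fx=2,fy=2,interpolation=cv2.INTER_CUBIC))
from h import *
print(tri(ray('top',(225,118)),ray('side',(345,165))))
X=tri(ray('top',(225,118)),ray('side',(345,165)))[0]
E
```

```text
(array([783.42616835, 383.86957829, 189.50803003]), [np.float64(8.408002604277206), np.float64(8.408002604276977)])
```

View pics/d1.png

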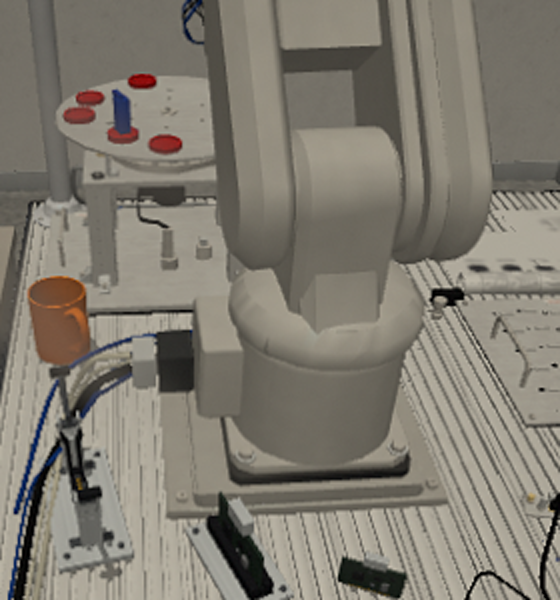

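View pics/d2.png

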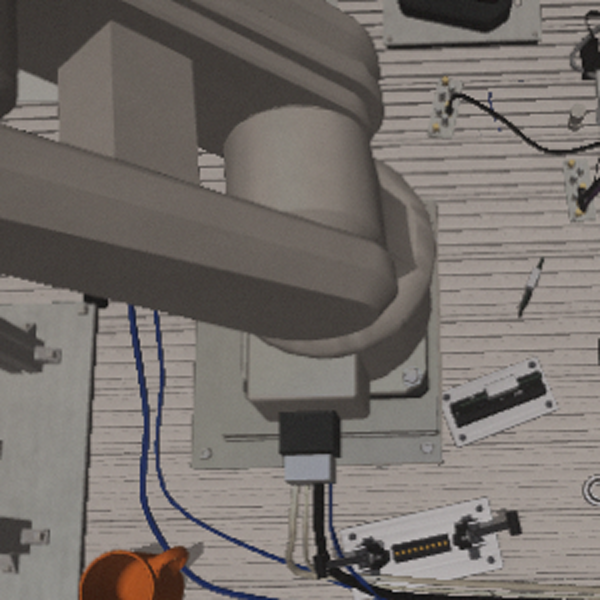

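```bash
python3 - <<'E'
from h import *
from scipy.optimize import least_squares
def axis_at(c,d): return c,d
# ring horizontal torus: outermost circle (X,Y,z) radius r; tangent views
obs=[('top',(277.5,120),'min'),('top',(226,178),'low'),('side',(295,150),'L'),('side',(392,155),'R'),('side',(343,181),'F')]
th=np.linspace(0,2*np.pi,721)
def res(p):
    X,Y,z,r=p; out=[]
    for n in('top','side'):
        P=np.array([proj(n,(X+r*np.cos(t),Y+r*np.sin(t),z)) for t in th[::6]])
        if n=='top': out+= [P[:,0].max()-277.5, P[:,1].max()-178]
        else: out+=[P[:,0].min()-295,P[:,0].max()-392,P[:,1].max()-181]
    return out
s=least_squares(res,[783,384,190,90]); print(s.x,s.fun)
E
```

```text
Traceback (most recent call last):
  File "h.py", line 18, in proj
    p,Rc,c=campose(n,st); v=Rc.T@(np.array(X,float)-c); x,y=v[0]/-v[2],-v[1]/-v[2]
           ~~~~~~~^^^^^^
  File "h.py", line 6, in campose
    p=camera_params(n)
ValueError: time passes only in moves, steps and waits
```

```bash
cat >> h.py <<'E'
import functools
camera_params=functools.lru_cache(None)(camera_params)
def goto(p,head=None,st=None):
    """offset and rot in tool axes; head = world heading of tool y, tool down"""
    st=st or state(); Rt=rot(st['ee_rot']); off=Rt.T@(np.array(p,float)-st['ee_pos'])
    if head is None: return off.round(1)
    h=np.radians(head); y=np.array([np.cos(h),np.sin(h),0]); x=np.array([0,0,-1.]); z=np.cross(x,y)
    T=np.array([x,y,z]).T; rv=R.from_matrix(Rt.T@T).as_rotvec(degrees=True)
    return off.round(1),rv.round(2)
E
python3 -c "
from h import *
print(goto((670,183,200),19.6))"
python3 -m handwheel '{"gripper":[0,0,0,0,0],"offset":[[0,-10,38],[0,-20,76],[0,-30,114],[0,-40,152],[0,-50,190]],"rot":[[0,0,0],[0,0,0],[0,0,0],[0,0,0],[0,0,0]]}'
```

```text
(array([  13.5, -141.4,  542.9]), array([4.709e+01, 3.000e-02, 7.000e-02]))
time_s: 0.57
ee_pos: [383.2, 405.6, 213.8]
ee_rot: [-114.3, 90.0, -137.6]
force: [0.4, 1.0, 0.0]
gripper_width: 91.1
```

```bash

python3 -m handwheel '{"gripper":[0,0,0,0,0],"offset":[[3,-10,38],[6,-20,76],[9,-30,114],[11,-40,152],[13,-50,190]],"rot":[[0,0,0],[0,0,0],[0,0,0],[7,0,0],[14,0,0]]}'
python3 -c "
from h import *
print(goto((670,183,200),19.6))"
```

```text
time_s: 0.98
ee_pos: [538.1, 284.3, 200.5]
ee_rot: [-129.6, 90.0, -167.3]
force: [0.0, 0.3, -0.2]
gripper_width: 91.1
(array([  0.5,   0.4, 166.3]), array([ 3.275e+01, -1.000e-02,  3.000e-02]))
```

```bash

python3 -m handwheel '{"gripper":[0,0,0,0,0],"offset":[[0,0,35],[0,0,70],[0,0,105],[0,0,140],[0,0,166]],"rot":[[6.5,0,0],[13,0,0],[20,0,0],[26.5,0,0],[32.8,0,0]]}'
python3 -m handwheel '{"gripper":[0,0],"offset":[[0,0,0],[0,0,0]],"rot":[[0,0,0],[0,0,0]]}'
python3 -c "
from h import *
st=state();print(st['ee_pos'],st['ee_rot']);np.save('st1.npy',st,allow_pickle=True)
cv2.imwrite('pics/w1.png',grab_frame('wrist')[:,:,::-1])
cv2.imwrite('pics/t1.png',grab_frame('top')[:,:,::-1])
print(goto((670,183,200),19.6,st))"
```

```text
time_s: 1.4
ee_pos: [670.9, 183.0, 200.2]
ee_rot: [-28.9, 90.0, -99.4]
force: [0.4, 0.1, 0.1]
gripper_width: 91.3
time_s: 1.57
ee_pos: [669.4, 184.2, 199.8]
ee_rot: [-109.8, 89.9, -180.0]
force: [-0.4, 0.8, -0.8]
gripper_width: 91.1
[669.36280451 184.18546443 199.77701141] [-109.81059286   89.89227736 -179.98572443]
(array([-0.2,  0.2,  1.3]), array([ 0.22, -0.04,  0.1 ]))
```

View pics/w1.png

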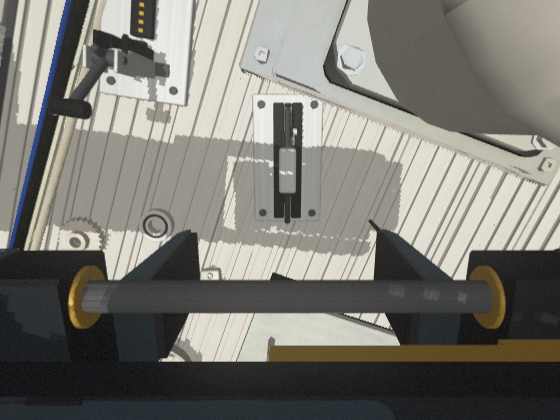

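View pics/t1.png

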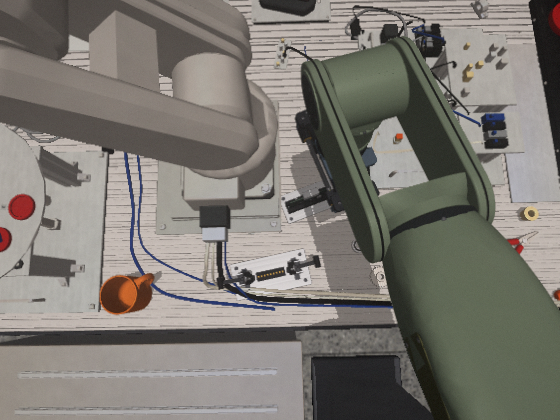

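```bash
python3 - <<'E'
import cv2
b=cv2.imread('pics/w1.png')
cv2.imwrite('pics/w1c.png',cv2.resize(b[85:235,240:340],None,fx=4,fy=4,interpolation=cv2.INTER_CUBIC))
cv2.imwrite('pics/w1d.png',cv2.resize(b[0:130,40:220],None,fx=4,fy=4,interpolation=cv2.INTER_CUBIC))
E
```

```text
(no output)
```

View pics/w1c.png

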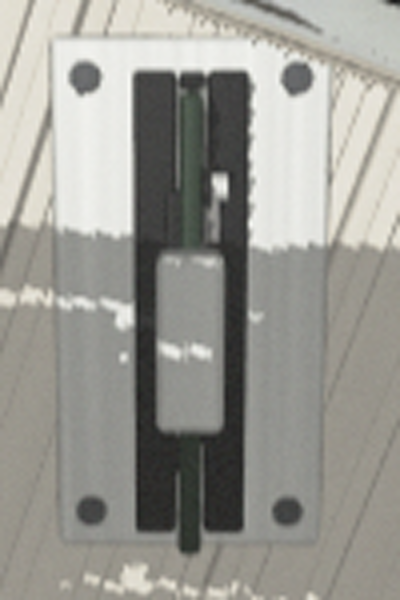

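View pics/w1d.png

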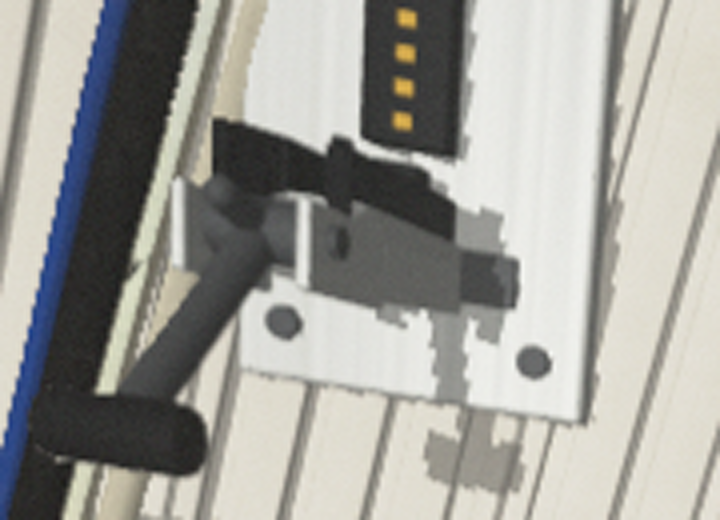

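```bash
python3 - <<'E'
from h import *
st=np.load('st1.npy',allow_pickle=True).item()
f=lambda u,v:(u/4+240-.375,v/4+85-.375)
C=[onz('wrist',f(*q),88,st) for q in [(157,255),(224,255),(156,432),(223,432)]]
print('block',np.mean(C,0)); a=C[1]+C[3]-C[0]-C[2]; b=C[0]+C[1]-C[2]-C[3];print(np.degrees(np.arctan2(a[1],a[0])),np.degrees(np.arctan2(b[1],b[0])),np.linalg.norm(a)/2,np.linalg.norm(b)/2)
S=[onz('wrist',f(*q),9,st) for q in [(85,78),(297,78),(91,511),(288,511)]]
print('stand',np.mean(S,0)); a=S[1]+S[3]-S[0]-S[2]; b=S[0]+S[1]-S[2]-S[3];print(np.degrees(np.arctan2(a[1],a[0])),np.degrees(np.arctan2(b[1],b[0])),np.linalg.norm(a)/2,np.linalg.norm(b)/2)
g=lambda u,v:(u/4+40-.375,v/4-.375)
for q in [(284,322),(534,362)]: print('rack screw',onz('wrist',g(*q),11,st))
print('knob',onz('wrist',g(120,433),127,st))
E
```

```text
block [659.09707875 214.60881635  88.        ]
19.878448450114504 109.5722697961238 13.479371563334771 35.70912422019333
stand [659.31086691 214.30119278   9.        ]
19.876172498439875 109.69799012856036 52.17443809077936 109.962767955808
rack screw [473.50453724 228.97545933  11.        ]
rack screw [532.40162255 240.59059347  11.        ]
knob [507.21109428 210.0949818  127.        ]
```

```bash
python3 - <<'E'
from h import *
b=cv2.imread('pics/t1.png')
cv2.imwrite('pics/t1c.png',cv2.resize(b[60:240,230:400],None,fx=3.5,fy=3.3,interpolation=cv2.INTER_CUBIC))
c=np.array([659.2,214.4]); u=np.array([.942,.336]); v=np.array([-.336,.942])
for z in (140,200,280,350):
  print(z,[proj('top',(*(c+89*u*s+38*v),z)).round() for s in(1,-1)],onz('top',(278,120),z)[:2].round(), onz('top',(268,150),z)[:2].round())
E
```

```text
140 [array([278., 154.]), array([310., 233.])] [806. 279.] [740. 301.]
200 [array([278., 144.]), array([312., 229.])] [780. 278.] [719. 299.]
280 [array([277., 128.]), array([315., 222.])] [745. 278.] [691. 296.]
350 [array([276., 111.]), array([318., 214.])] [715. 277.] [666. 294.]
```

View pics/t1c.png

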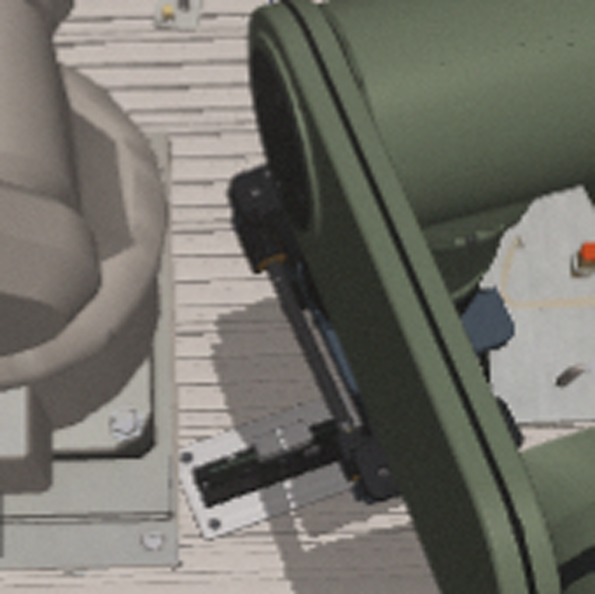

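```bash
python3 -c "
from h import *
print(goto((660.9+.336*20,209.7-.942*20,62),19.7))
print(goto((660.9,209.7,62),19.7))"
```

```text
(array([138.5,   1.5,  -4.8]), array([ 0.27, -0.05,  0.08]))
(array([138.5,   1.6, -24.8]), array([ 0.27, -0.05,  0.08]))
```

```bash

python3 -m handwheel '{"gripper":[0,0,0,0,0],"offset":[[35,1.5,-4],[70,1.5,-4.8],[105,1.5,-4.8],[130,1.5,-4.8],[138.5,1.5,-4.8]],"rot":[[0.2,0,0],[0.2,0,0],[0.2,0,0],[0.2,0,0],[0.2,0,0]]}'
python3 -m handwheel '{"gripper":[0,0,0,0],"offset":[[0,0,-10],[0,0,-18],[0,0,-20],[0,0,-20]],"rot":[[0,0,0],[0,0,0],[0,0,0],[0,0,0]]}'
python3 -c "
from h import *
print(goto((660.9,209.7,62),19.7))
cv2.imwrite('pics/w2.png',grab_frame('wrist')[:,:,::-1])"
```

```text
time_s: 2.08
ee_pos: [664.6, 191.0, 58.0]
ee_rot: [-96.8, 89.5, -166.9]
force: [-0.8, 0.5, 0.2]
gripper_width: 91.4
time_s: 2.42
ee_pos: [662.9, 211.1, 65.1]
ee_rot: [90.3, 89.7, 20.1]
force: [0.5, -0.0, 0.3]
gripper_width: 91.3
(array([ 3.1, -2.3,  0.6]), array([ 0.1 , -0.  , -0.26]))
```

View pics/w2.png

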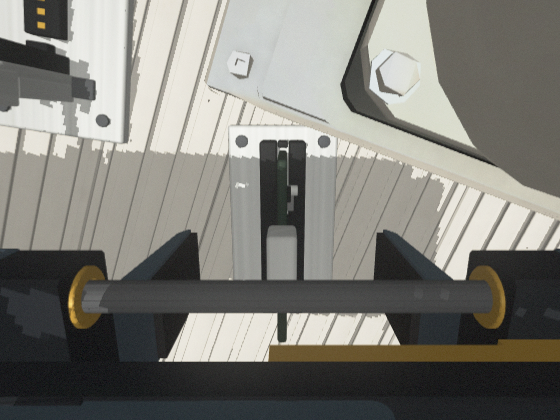

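```bash

python3 -m handwheel '{"gripper":[0,0],"offset":[[2,-2,0],[2,-2,0]],"rot":[[0,0,0],[0,0,0]]}'
python3 -c "
from h import *
print(goto((660.9,209.7,62),19.7)); print(state()['ee_rot'])"
```

```text
time_s: 2.63
ee_pos: [660.0, 208.2, 61.0]
ee_rot: [78.3, 90.0, 8.0]
force: [0.2, -0.6, -0.0]
gripper_width: 91.2
(array([-1. ,  1.3, -1.1]), array([-0.01,  0.01, -0.03]))
[78.29337914 89.96886547  7.97994003]
```

```bash

python3 -m handwheel '{"gripper":[1,1,1,1,1],"offset":[[0,0,0],[0,0,0],[0,0,0],[0,0,0],[0,0,0]],"rot":[[0,0,0],[0,0,0],[0,0,0],[0,0,0],[0,0,0]]}' 25
python3 -m handwheel '{"gripper":[1,1,1],"offset":[[0,0,0],[0,0,0],[0,0,0]],"rot":[[0,0,0],[0,0,0],[0,0,0]]}'
```

```text
time_s: 3.05
ee_pos: [660.2, 208.3, 60.4]
ee_rot: [-162.6, 90.0, 127.0]
force: [0.4, 0.1, -0.1]
gripper_width: 61.4
time_s: 3.3
ee_pos: [660.1, 208.5, 60.4]
ee_rot: [-161.1, 90.0, 128.6]
force: [-0.1, 0.2, -0.7]
gripper_width: 40.8
```

```bash

python3 -m handwheel '{"gripper":[1,1,1,1,1],"offset":[[0,0,0],[0,0,0],[0,0,0],[0,0,0],[0,0,0]],"rot":[[0,0,0],[0,0,0],[0,0,0],[0,0,0],[0,0,0]]}' 
python3 -m handwheel '{"gripper":[1,1],"offset":[[0,0,0],[0,0,0]],"rot":[[0,0,0],[0,0,0]]}'
python3 -c "
from h import *
cv2.imwrite('pics/w3.png',grab_frame('wrist')[:,:,::-1])"
```

```text
time_s: 3.72
ee_pos: [660.2, 208.5, 60.5]
ee_rot: [109.1, 90.0, 38.8]
force: [-0.3, -0.6, -0.6]
gripper_width: 13.7
time_s: 3.88
ee_pos: [660.2, 208.5, 60.5]
ee_rot: [109.5, 90.0, 39.2]
force: [0.6, -0.4, 0.8]
gripper_width: 14.1
```

View pics/w3.png

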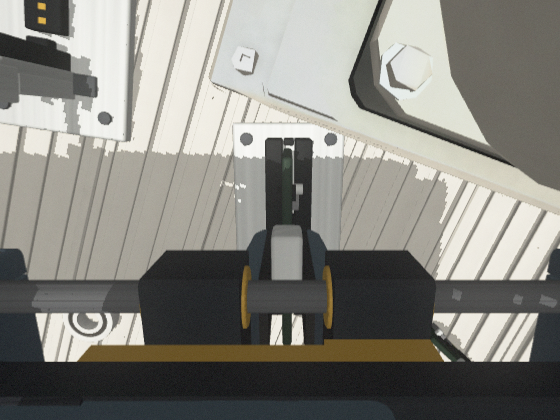

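```bash

python3 -m handwheel '{"gripper":[1,1,1,1,1],"offset":[[-4,0,0],[-12,0,0],[-24,0,0],[-40,0,0],[-60,0,0]],"rot":[[0,0,0],[0,0,0],[0,0,0],[0,0,0],[0,0,0]]}' 
python3 -c "
from h import *
print(goto((500,249.5,215),11.15))
print(goto((600,200,215),11.15))
"
```

```text
time_s: 4.35
ee_pos: [659.2, 208.2, 121.0]
ee_rot: [-93.4, 89.8, -163.7]
force: [-0.3, 0.2, -2.8]
gripper_width: 14.2
(array([ -93.6, -136.2,  -92.6]), array([8.54, 0.  , 0.15]))
(array([-93.9, -58.7, -12.3]), array([8.54, 0.  , 0.15]))
```

```bash

python3 -m handwheel '{"gripper":[1,1,1,1,1],"offset":[[-15,-20,0],[-40,-40,-5],[-65,-65,-20],[-82,-90,-42],[-94,-115,-68]],"rot":[[2,0,0],[4,0,0],[6,0,0],[8,0,0],[8.5,0,0]]}' 
python3 -m handwheel '{"gripper":[1,1,1,1],"offset":[[0,-17,-20],[0,-22,-23],[0,-22,-23],[0,-22,-23]],"rot":[[0,0,0],[0,0,0],[0,0,0],[0,0,0]]}' 
python3 -c "
from h import *
st=state();np.save('st2.npy',st,allow_pickle=True);print(goto((500,249.5,215),11.15,st),st['ee_pos'],st['force'])
b=grab_frame('wrist')[:,:,::-1];cv2.imwrite('pics/w4.png',b)
b=grab_frame('top')[:,:,::-1];cv2.imwrite('pics/t4.png',b)
"
```

```text
time_s: 4.77
ee_pos: [528.5, 233.3, 217.9]
ee_rot: [98.3, 89.8, 19.3]
force: [0.2, 1.1, -1.7]
gripper_width: 13.9
time_s: 5.1
ee_pos: [503.1, 251.8, 215.2]
ee_rot: [69.9, 89.9, -8.9]
force: [0.3, 0.9, -1.8]
gripper_width: 13.9
(array([ 0.2, -3.5,  1.7]), array([ 0.09,  0.02, -0.07])) [503.10814282 251.84167318 215.18967339] [ 0.28917391  0.85045338 -1.79148541]
```

View pics/w4.png

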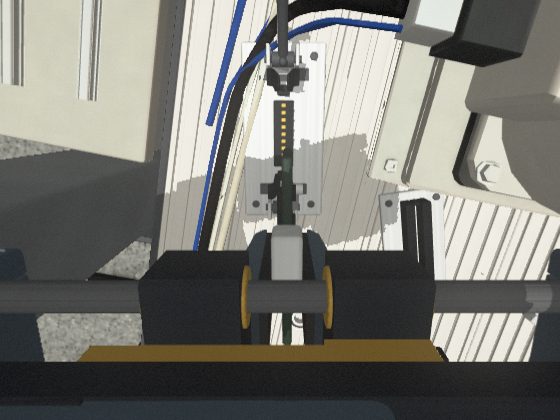

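```bash
python3 - <<'E'
import cv2
b=cv2.imread('pics/w4.png')
cv2.imwrite('pics/w4c.png',cv2.resize(b[0:120,225:345],None,fx=5,fy=5,interpolation=cv2.INTER_CUBIC))
cv2.imwrite('pics/w4d.png',cv2.resize(b[120:240,225:345],None,fx=5,fy=5,interpolation=cv2.INTER_CUBIC))
E
```

```text
(no output)
```

View pics/w4c.png

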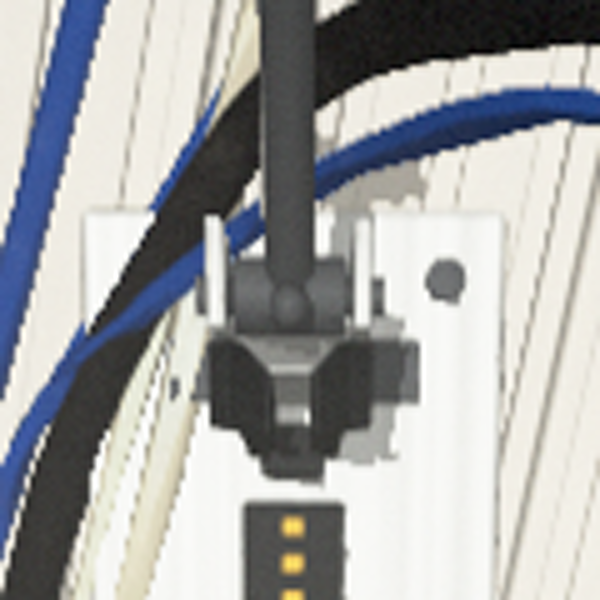

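View pics/w4d.png

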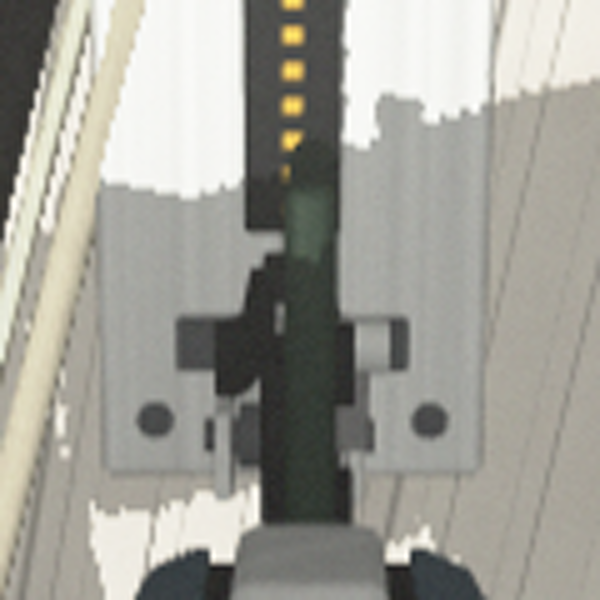

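View pics/t4.png

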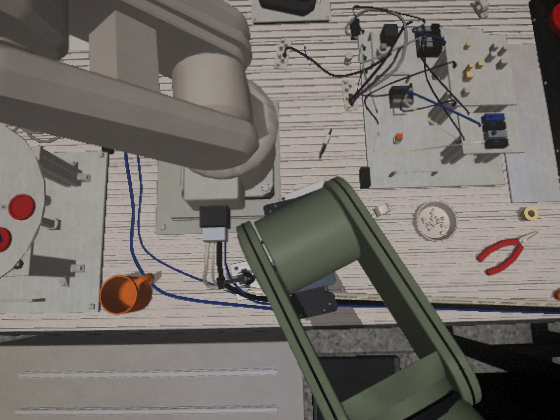

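```bash
python3 - <<'E'
from h import *
st=np.load('st2.npy',allow_pickle=True).item()
c=lambda u,v:(u/5+225-.4,v/5-.4); d=lambda u,v:(u/5+225-.4,v/5+120-.4)
A=onz('wrist',d(155,420),11,st);B=onz('wrist',d(430,420),11,st);C=onz('wrist',c(446,280),11,st)
print(A,B,C); v=C-B; print(np.linalg.norm(A-B),np.linalg.norm(v),'yaw from x',np.degrees(np.arctan2(*(B-A)[[1,0]])),'from y',np.degrees(np.arctan2(v[1],v[0]))-90)
print('centre',(A+C)/2)
for q in [c(293,526),c(293,563),d(293,35),d(293,105)]: print('contact',onz('wrist',q,22,st))
e=st['ee_pos']; Rt=rot(st['ee_rot']); print('tool yaw',np.degrees(np.arctan2(Rt[1,1],Rt[0,1])))
for dv in (0,5):
  for z in (7.5,-52.5):
    X=e+Rt@np.array([-z,0,-(50+dv)]); p=proj('wrist',X,st); print(dv,z,(p-[225,120])*5)
  X=e+Rt@np.array([-27.5,7,-(18+dv)]); print('blk',proj('wrist',X,st), proj('wrist',e+Rt@np.array([-27.5,-7,-(18+dv)]),st),proj('wrist',e+Rt@np.array([-7.5,-7,-(18+dv)]),st))
E
```

```text
[473.85869814 228.66161648  11.        ] [532.86254224 240.40803108  11.        ] [504.06777117 387.49465476  11.        ]
60.16171434977989 149.87866327524435 yaw from x 11.259172766081646 from y 11.076562943576363
centre [488.96323466 308.07813562  11.        ]
contact [483.62555133 335.66505511  22.        ]
contact [484.98683913 328.75561917  22.        ]
contact [487.67655544 315.10358858  22.        ]
contact [490.34442145 301.56253722  22.        ]
tool yaw 11.238183791780058
0 7.5 [305.50737217 242.94272546]
0 -52.5 [305.78248134 178.64351093]
blk [302.23207863 248.7512793 ] [269.84449447 248.7333486 ] [271.70147177 234.16248444]
5 7.5 [305.53378482 188.73549546]
5 -52.5 [305.80351823 138.35034919]
blk [302.37327959 237.7788275 ] [269.71358891 237.76012509] [271.59922281 224.32744788]
```

```bash
python3 -c "
from h import *
print(goto((490,303,155),11.17))"
```

```text
(array([ 59.4,  -3.6, -53.3]), array([-0.02,  0.03, -0.01]))
```

```bash

python3 -m handwheel '{"gripper":[1,1,1,1,1],"offset":[[0,-2,-20],[0,-3,-45],[10,-3.6,-53.3],[30,-3.6,-53.3],[55,-3.6,-53.3]],"rot":[[0,0,0],[0,0,0],[0,0,0],[0,0,0],[0,0,0]]}' 
python3 -m handwheel '{"gripper":[1,1,1],"offset":[[4,0,0],[4,0,0],[4,0,0]],"rot":[[0,0,0],[0,0,0],[0,0,0]]}' 
python3 -c "
from h import *
st=state();np.save('st3.npy',st,allow_pickle=True);print(goto((490,303,155),11.17,st),st['ee_pos'],st['force'])
b=grab_frame('wrist')[:,:,::-1];cv2.imwrite('pics/w5.png',b)
st=state();print(goto((490,303,155),11.17,st))
b=grab_frame('side')[:,:,::-1];cv2.imwrite('pics/s5.png',cv2.resize(b[150:310,150:350],None,fx=3.5,fy=3.5,interpolation=cv2.INTER_CUBIC))
"
```

```text
time_s: 5.62
ee_pos: [490.7, 304.1, 159.4]
ee_rot: [99.0, 89.8, 20.2]
force: [0.1, 0.5, -1.9]
gripper_width: 14.0
time_s: 5.87
ee_pos: [489.9, 303.3, 155.6]
ee_rot: [45.5, 90.0, -33.4]
force: [0.2, 0.6, -1.3]
gripper_width: 13.8
(array([0.6, 0.1, 0.3]), array([-0.02,  0.01, -0.01])) [489.85579322 303.28396665 155.62867773] [ 0.18099988  0.55957238 -1.26922874]
(array([ 1.4, -0.3,  0.6]), array([-0.02, -0.03, -0.1 ]))
```

View pics/w5.png

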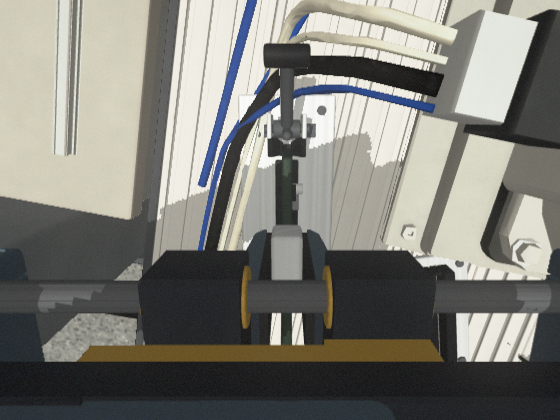

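View pics/s5.png

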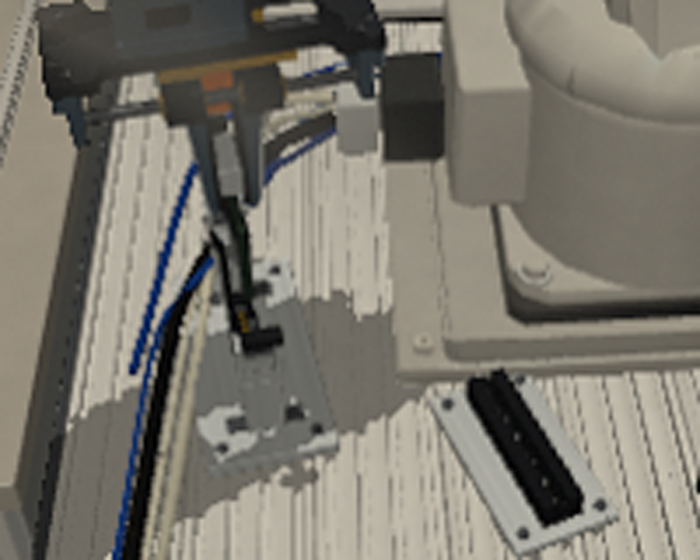

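```bash
python3 - <<'E'
from h import *
b=cv2.imread('pics/w5.png')
cv2.imwrite('pics/w5c.png',cv2.resize(b[90:240,235:345],None,fx=5,fy=4,interpolation=cv2.INTER_CUBIC))
st=np.load('st3.npy',allow_pickle=True).item()
u=np.array([np.cos(np.radians(11.17)),np.sin(np.radians(11.17)),0]);v=np.array([-u[1],u[0],0]);c=np.array([489,308.1,0])
for x,y,z in [(0,61,82),(0,51.5,66),(3.5,51.5,66),(-3.5,51.5,66),(0,51.5,77),(0,50,103),(0,50,163),(30,75,11)]:
  p=proj('wrist',c+x*u+y*v+[0,0,z],st); print((x,y,z),p.round(1),((p-[235,90])*[5,4]).round())
E
```

```text
(0, 61, 82) [286.3 128.9] [256. 156.]
(0, 51.5, 66) [286.3 141.8] [256. 207.]
(3.5, 51.5, 66) [291.1 141.8] [280. 207.]
(-3.5, 51.5, 66) [281.4 141.8] [232. 207.]
(0, 51.5, 77) [286.3 142.7] [256. 211.]
(0, 50, 103) [286.3 147.8] [256. 231.]
(0, 50, 163) [286.3 158. ] [256. 272.]
(30, 75, 11) [321.1 110. ] [431.  80.]
```

View pics/w5c.png

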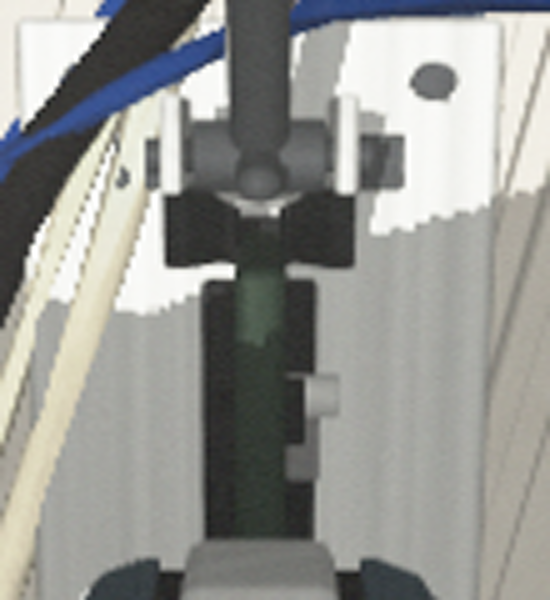

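```bash

python3 -m handwheel '{"gripper":[1,1,1,1,1],"offset":[[6,0,0],[14,0,0],[22,0,0],[28,0,0],[34,0,0]],"rot":[[0,0,0],[0,0,0],[0,0,0],[0,0,0],[0,0,0]]}' 
python3 -m handwheel '{"gripper":[1,1,1,1,1],"offset":[[2,0,0],[4,0,0],[6,0,0],[8,0,0],[10,0,0]],"rot":[[0,0,0],[0,0,0],[0,0,0],[0,0,0],[0,0,0]]}' 
python3 -c "
from h import *
st=state();print(goto((490,303,75),11.17,st),st['ee_pos'],st['force'],st['torque'])"
```

```text
time_s: 6.38
ee_pos: [488.7, 303.4, 120.4]
ee_rot: [-73.5, 89.9, -152.3]
force: [0.2, -0.2, -1.1]
gripper_width: 14.3
time_s: 6.8
ee_pos: [489.2, 303.7, 111.5]
ee_rot: [112.5, 90.0, 33.7]
force: [-0.2, -1.4, -0.7]
gripper_width: 13.8
(array([36.5,  0.6,  0.9]), array([ 0.02, -0.01, -0.04])) [489.19337551 303.74481    111.52870721] [-0.21175585 -1.35491827 -0.70818369] [-0.06115331  0.06695313  0.01292778]
```

```bash

python3 -m handwheel '{"gripper":[1,1,1,1,1],"offset":[[4,0,0],[8,0,0],[12,0,0],[16,0,0],[20,0,0]],"rot":[[0,0,0],[0,0,0],[0,0,0],[0,0,0],[0,0,0]]}' 
python3 -m handwheel '{"gripper":[1,1,1,1,1],"offset":[[1,0,0],[2,0,0],[3,0,0],[4,0,0],[5,0,0]],"rot":[[0,0,0],[0,0,0],[0,0,0],[0,0,0],[0,0,0]]}' 
python3 -c "
from h import *
st=state();print(goto((490,303,75),11.17,st),st['ee_pos'],st['force'],st['torque'])"
```

```text
time_s: 7.22
ee_pos: [489.0, 303.6, 91.0]
ee_rot: [-87.9, 90.0, -166.7]
force: [0.1, -0.3, -1.6]
gripper_width: 14.3
time_s: 7.63
ee_pos: [489.1, 303.7, 86.5]
ee_rot: [117.7, 90.0, 38.9]
force: [0.1, -0.0, -2.5]
gripper_width: 14.2
(array([11.5,  0.7,  0.9]), array([ 0.02, -0.01, -0.02])) [489.14951492 303.71519579  86.54229236] [ 0.09331128 -0.0424811  -2.47992778] [-0.08895289  0.03833433  0.00280203]
```

```bash

python3 -m handwheel '{"gripper":[1,1,1,1,1],"offset":[[1,0,0],[2,0,0],[3,0,0],[4,0,0],[5,0,0]],"rot":[[0,0,0],[0,0,0],[0,0,0],[0,0,0],[0,0,0]]}' 
python3 -m handwheel '{"gripper":[1,1,1],"offset":[[0.5,0,0],[1,0,0],[1,0,0]],"rot":[[0,0,0],[0,0,0],[0,0,0]]}' 
```

```text
time_s: 8.05
ee_pos: [489.1, 303.6, 81.4]
ee_rot: [122.3, 90.0, 43.5]
force: [0.8, -0.4, -2.4]
gripper_width: 13.5
time_s: 8.3
ee_pos: [489.0, 303.6, 80.4]
ee_rot: [-85.7, 90.0, -164.5]
force: [-0.3, -0.8, -1.8]
gripper_width: 13.7
```

```bash

python3 -m handwheel '{"gripper":[1,1,1],"offset":[[0.5,0,0],[1,0,0],[1,0,0]],"rot":[[0,0,0],[0,0,0],[0,0,0]]}' 
```

```text
time_s: 8.55
ee_pos: [489.0, 303.6, 79.4]
ee_rot: [-122.1, 90.0, 159.1]
force: [-0.5, -0.2, -1.2]
gripper_width: 14.1
```

```bash

python3 -m handwheel '{"gripper":[1,1,1],"offset":[[0.5,0,0],[1,0,0],[1,0,0]],"rot":[[0,0,0],[0,0,0],[0,0,0]]}' 
```

```text
time_s: 8.8
ee_pos: [489.0, 303.6, 78.4]
ee_rot: [-94.9, 90.0, -173.7]
force: [0.1, 0.5, -1.7]
gripper_width: 13.7
```

```bash

python3 -m handwheel '{"gripper":[1,1,1],"offset":[[0.4,0,0],[0.8,0,0],[0.8,0,0]],"rot":[[0,0,0],[0,0,0],[0,0,0]]}' 
```

```text
time_s: 9.05
ee_pos: [489.1, 303.7, 77.9]
ee_rot: [125.4, 90.0, 46.6]
force: [-0.8, 0.5, 0.2]
gripper_width: 13.6
```

```bash

python3 -m handwheel '{"gripper":[1,1,1],"offset":[[0.4,0,0],[0.4,0,0],[0.4,0,0]],"rot":[[0,0,0],[0,0,0],[0,0,0]]}' 
```

```text
time_s: 9.3
ee_pos: [489.2, 303.7, 77.9]
ee_rot: [112.2, 90.0, 33.4]
force: [-1.3, -1.0, 4.5]
gripper_width: 13.6
```

```bash

python3 -m handwheel '{"gripper":[0.55,0.55,0.55,0.55,0.55],"offset":[[-0.3,0,0],[-0.3,0,0],[-0.3,0,0],[-0.3,0,0],[-0.3,0,0]],"rot":[[0,0,0],[0,0,0],[0,0,0],[0,0,0],[0,0,0]]}' 
python3 -m handwheel '{"gripper":[0.55,0.55],"offset":[[0,0,0],[0,0,0]],"rot":[[0,0,0],[0,0,0]]}' 
```

```text
time_s: 9.72
ee_pos: [489.0, 303.6, 77.3]
ee_rot: [-89.7, 90.0, -168.5]
force: [0.7, -0.3, 0.1]
gripper_width: 40.5
time_s: 9.88
ee_pos: [489.0, 303.6, 77.5]
ee_rot: [-144.4, 90.0, 136.8]
force: [0.9, 0.3, -0.9]
gripper_width: 41.2
```

```bash

python3 -m handwheel '{"gripper":[0.55,0.55,0.55,0.55,0.55],"offset":[[-5,0,0],[-20,0,0],[-50,0,0],[-85,0,0],[-115,0,0]],"rot":[[0,0,0],[0,0,0],[0,0,0],[0,0,0],[0,0,0]]}' 
python3 -m handwheel '{"gripper":[1,1,1,1],"offset":[[0,0,20],[0,0,50],[0,0,60],[0,0,60]],"rot":[[0,0,0],[0,0,0],[0,0,0],[0,0,0]]}' 
python3 - <<'E'
from h import *
st=state();np.save('st6.npy',st,allow_pickle=True);print(st['ee_pos'])
b=grab_frame('wrist')[:,:,::-1];cv2.imwrite('pics/w6.png',b)
cv2.imwrite('pics/w6c.png',cv2.resize(b[0:270,220:360],None,fx=4,fy=3,interpolation=cv2.INTER_CUBIC)[:600+210][:800])
b=grab_frame('side')[:,:,::-1];cv2.imwrite('pics/s6.png',b)
for z in(300,400,500,600): print(z,onz('top',(100,150),z)[:2].round(),onz('top',(200,165),z)[:2].round())
E
```

```text
time_s: 10.3
ee_pos: [489.1, 303.6, 194.7]
ee_rot: [111.1, 90.0, 32.3]
force: [0.6, 1.0, -0.0]
gripper_width: 41.3
time_s: 10.63
ee_pos: [500.9, 243.0, 193.0]
ee_rot: [55.2, 90.0, -23.7]
force: [1.0, -0.6, 0.2]
gripper_width: 16.9
[500.86513721 242.97368733 193.02894822]
300 [693. 582.] [661. 410.]
400 [656. 534.] [629. 388.]
500 [620. 485.] [598. 367.]
600 [583. 437.] [566. 345.]
```

View pics/w6.png

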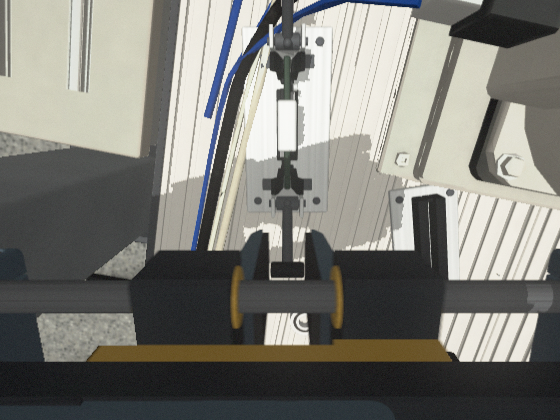

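View pics/s6.png

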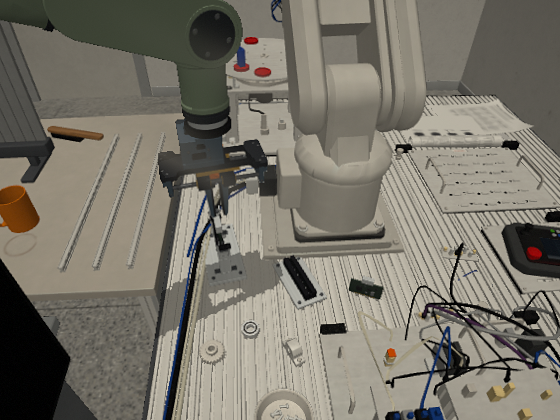

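```bash
cat >> h.py <<'E'
U=np.array([np.cos(np.radians(11.17)),np.sin(np.radians(11.17)),0]);V=np.array([-U[1],U[0],0]);C0=np.array([489.,308.1,0])
def rk(x,y,z): return C0+x*U+y*V+np.array([0,0,z])
def torack(st=None):
    st=st or state(); d=st['ee_pos']-C0; return np.array([d@U,d@V,d[2]]).round(1), 'F',np.array([st['force']@U,st['force']@V,st['force'][2]]).round(1),'tau',np.array([st['torque']@U,st['torque']@V,st['torque'][2]]).round(2)
E
python3 -c "
from h import *
print(goto(rk(0,-142,150),11.17));print(torack())"
```

```text
(array([42.5,  0.9, 77.9]), array([-0.05, -0.06,  0.  ]))
(array([ -0.8, -64.1, 192.6]), 'F', array([0.1, 0.6, 1.4]), 'tau', array([-0.12,  0.06,  0.01]))
```

```bash

python3 -m handwheel '{"gripper":[1,1,1,1,1],"offset":[[0,0.8,30],[0,0.8,60],[0,0.8,78],[20,0.8,78],[45,0.8,78]],"rot":[[0,0,0],[0,0,0],[0,0,0],[0,0,0],[0,0,0]]}' 
python3 -m handwheel '{"gripper":[1,1,1,1],"offset":[[18,0,0],[29,0,0],[33,0,0],[33,0,0]],"rot":[[0,0,0],[0,0,0],[0,0,0],[0,0,0]]}' 
python3 -c "
from h import *
print(torack(),state()['gripper_width'],goto(rk(0,-120,115),11.17))
b=grab_frame('wrist')[:,:,::-1];cv2.imwrite('pics/w7.png',b)
b=grab_frame('side')[:,:,::-1];cv2.imwrite('pics/s7.png',cv2.resize(b[150:310,150:350],None,fx=3.5,fy=3.5,interpolation=cv2.INTER_CUBIC))
"
```

```text
time_s: 11.15
ee_pos: [518.4, 169.1, 148.8]
ee_rot: [103.3, 89.7, 24.5]
force: [0.1, 0.5, 0.0]
gripper_width: 0.3
time_s: 11.48
ee_pos: [515.9, 169.2, 113.4]
ee_rot: [-95.8, 89.9, -174.5]
force: [0.2, -0.4, 0.4]
gripper_width: 0.4
(array([  -0.5, -141.5,  113.4]), 'F', array([ 0.2, -0.4,  0.4]), 'tau', array([-0.05,  0.03, -0.03])) 0.4362028120339552 (array([ -1.6,   0.5, -21.5]), array([ 0.07, -0.01,  0.14]))
```

View pics/w7.png

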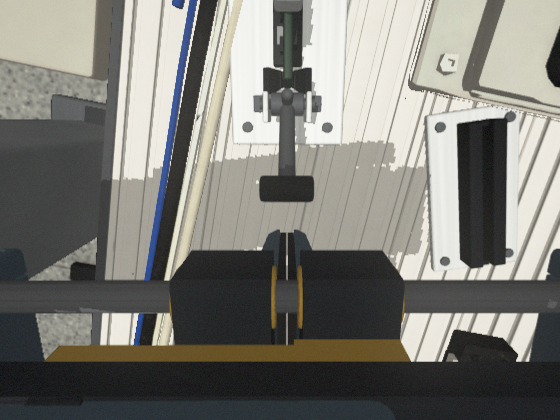

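View pics/s7.png

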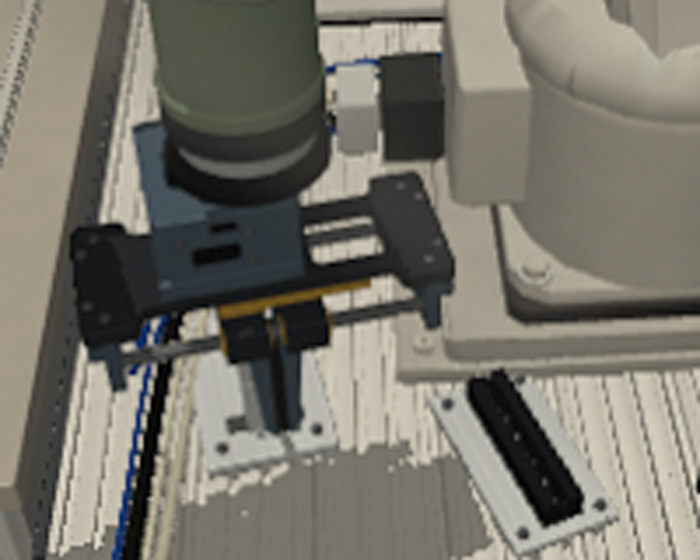

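```bash

python3 -m handwheel '{"gripper":[1,1,1,1,1],"offset":[[-1,0,-6],[-1,0,-11],[-1,0,-16],[-1,0,-21],[-1,0,-26]],"rot":[[0,0,0],[0,0,0],[0,0,0],[0,0,0],[0,0,0]]}' 
python3 -m handwheel '{"gripper":[1,1,1,1,1],"offset":[[0,0,-4],[0,0,-8],[0,0,-12],[0,0,-16],[0,0,-18]],"rot":[[0,0,0],[0,0,0],[0,0,0],[0,0,0],[0,0,0]]}' 
python3 -c "
from h import *
print(torack())"
```

```text
time_s: 12.0
ee_pos: [512.1, 193.7, 116.4]
ee_rot: [46.1, 89.9, -32.6]
force: [2.0, -4.6, 2.6]
gripper_width: 0.1
time_s: 12.42
ee_pos: [507.8, 212.3, 115.4]
ee_rot: [-153.6, 90.0, 127.6]
force: [0.5, -1.9, 0.7]
gripper_width: 0.4
(array([-1.000e-01, -9.770e+01,  1.154e+02]), 'F', array([ 0.2, -2. ,  0.7]), 'tau', array([-0.26,  0.07, -0.05]))
```

```bash

python3 -m handwheel '{"gripper":[1,1,1,1,1],"offset":[[0,0,-4],[0,0,-8],[0,0,-12],[0,0,-15],[0,0,-18]],"rot":[[0,0,0],[0,0,0],[0,0,0],[0,0,0],[0,0,0]]}' 
python3 -c "
from h import *
print(torack())
b=grab_frame('wrist')[:,:,::-1];cv2.imwrite('pics/w8.png',b)
"
```

```text
time_s: 12.83
ee_pos: [504.4, 229.6, 115.5]
ee_rot: [-149.2, 90.0, 132.0]
force: [-0.2, -0.8, 0.9]
gripper_width: 0.5
(array([-1.000e-01, -7.990e+01,  1.155e+02]), 'F', array([-0.3, -0.7,  0.9]), 'tau', array([-0.21,  0.05, -0.04]))
```

View pics/w8.png

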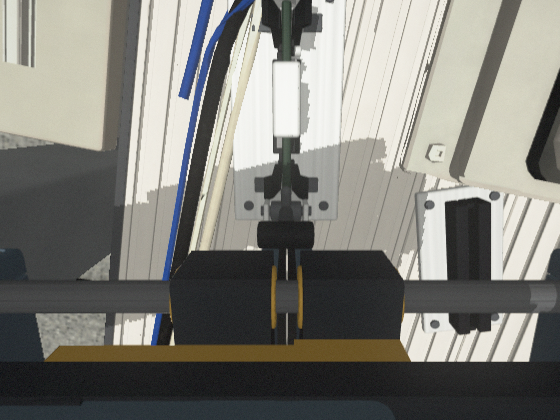

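```bash

python3 -m handwheel '{"gripper":[1,1,1,1,1],"offset":[[0,0,-1],[0,0,-2],[0,0,-3],[0,0,-4],[0,0,-4]],"rot":[[0,0,0],[0,0,0],[0,0,0],[0,0,0],[0,0,0]]}' 
python3 -c "
from h import *
print(torack(), onz('wrist',(285,234),142))
print([(np.array([p@U,p@V])) for p in [onz('wrist',(285,234),142)-C0]])
"
python3 -m handwheel '{"gripper":[1,1,1,1,1],"offset":[[0,0,-1],[0,0,-2],[0,0,-3],[0,0,-4],[0,0,-4]],"rot":[[0,0,0],[0,0,0],[0,0,0],[0,0,0],[0,0,0]]}' 
python3 -c "
from h import *
print(torack())
"
```

```text
time_s: 13.3
ee_pos: [503.7, 233.1, 115.4]
ee_rot: [-84.3, 90.0, -163.2]
force: [1.2, -0.4, 0.2]
gripper_width: 0.8
(array([-1.000e-01, -7.640e+01,  1.154e+02]), 'F', array([ 1.1, -0.6,  0.2]), 'tau', array([-0.19,  0.07, -0.01])) [498.53861171 256.96123051 142.        ]
[array([ -0.54871897, -52.01786006])]
time_s: 13.72
ee_pos: [503.0, 236.4, 115.3]
ee_rot: [-18.3, 89.9, -97.0]
force: [2.7, -5.7, 0.1]
gripper_width: 0.6
(array([ -0.2, -73.1, 115.3]), 'F', array([ 1.5, -6.1,  0.1]), 'tau', array([-1.04, -0.05, -0.02]))
```

```bash

python3 -m handwheel '{"gripper":[1,1,1,1,1],"offset":[[0,0,8],[-15,0,16],[-45,0,16],[-55,0,0],[-55,0,-40]],"rot":[[0,0,0],[0,0,0],[0,0,0],[0,0,0],[0,0,0]]}' 
python3 -m handwheel '{"gripper":[1,1,1,1,1],"offset":[[0,0,-40],[0,0,-80],[0,0,-120],[0,0,-160],[0,0,-175]],"rot":[[0,0,0],[0,0,0],[0,0,0],[0,0,0],[0,0,0]]}' 
python3 -c "
from h import *
print(torack(),goto(rk(0,143,115),11.17))
b=grab_frame('wrist')[:,:,::-1];cv2.imwrite('pics/w9.png',b)
b=grab_frame('side')[:,:,::-1];cv2.imwrite('pics/s9.png',b)
"
```

```text
time_s: 14.13
ee_pos: [497.8, 275.0, 174.3]
ee_rot: [106.1, 89.6, 27.0]
force: [0.9, 0.1, 0.0]
gripper_width: 0.3
time_s: 14.55
ee_pos: [459.7, 453.4, 170.6]
ee_rot: [175.2, 89.7, 96.6]
force: [0.4, -0.3, -0.5]
gripper_width: 0.9
(array([ -0.6, 148.3, 170.6]), 'F', array([ 0.3, -0.4, -0.5]), 'tau', array([-0.1 ,  0.06, -0.  ])) (array([55.6,  0.6,  5.5]), array([ 0.19, -0.28, -0.02]))
```

View pics/w9.png

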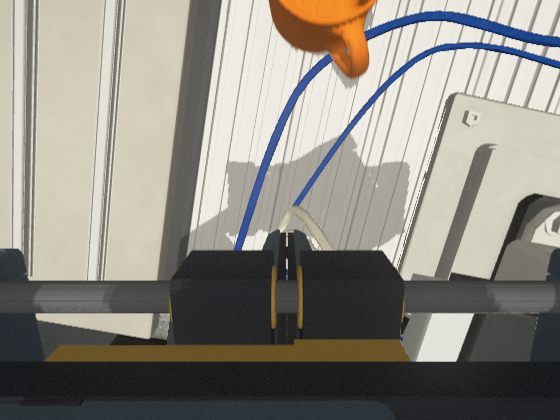

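View pics/s9.png

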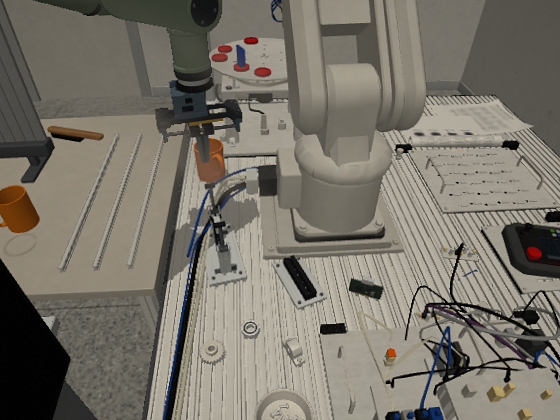

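```bash

python3 -m handwheel '{"gripper":[1,1,1,1,1],"offset":[[15,0.5,2],[30,0.5,4],[44,0.5,5],[55,0.5,5],[55,0.5,5]],"rot":[[0,0,0],[0,0,0],[0,0,0],[0,0,0],[0,0,0]]}' 
python3 -c "
from h import *
print(torack(),goto(rk(0,143,115),11.17))
b=grab_frame('side')[:,:,::-1];cv2.imwrite('pics/s10.png',cv2.resize(b[120:290,150:350],None,fx=3.5,fy=3.5,interpolation=cv2.INTER_CUBIC))
"
```

```text
time_s: 15.07
ee_pos: [462.0, 440.8, 113.2]
ee_rot: [-60.0, 89.7, -138.9]
force: [-0.5, -0.4, -0.8]
gripper_width: 0.2
(array([ -0.8, 135.4, 113.2]), 'F', array([-0.6, -0.2, -0.8]), 'tau', array([-0.06,  0.03,  0.  ])) (array([-1.8,  0.8, -7.6]), array([-0.06,  0.14,  0.25]))
```

View pics/s10.png

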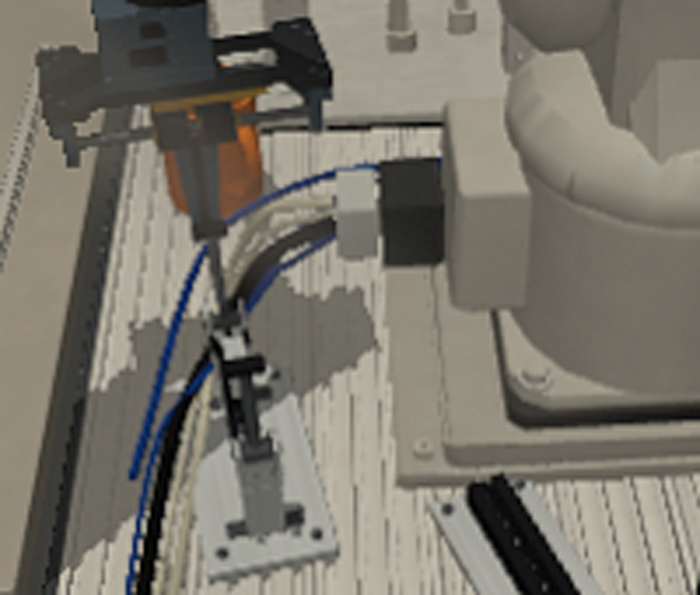

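```bash

python3 -m handwheel '{"gripper":[1,1,1,1,1],"offset":[[-1.5,0,6],[-1.5,0,11],[-1.5,0,15],[-1.5,0,19],[-1.5,0,23]],"rot":[[0,0,0],[0,0,0],[0,0,0],[0,0,0],[0,0,0]]}' 
python3 -m handwheel '{"gripper":[1,1,1,1,1],"offset":[[0,0,4],[0,0,8],[0,0,12],[0,0,16],[0,0,18]],"rot":[[0,0,0],[0,0,0],[0,0,0],[0,0,0],[0,0,0]]}' 
python3 -c "
from h import *
print(torack())
"
```

```text
time_s: 15.53
ee_pos: [467.9, 421.9, 118.8]
ee_rot: [138.9, 89.7, 60.0]
force: [-0.7, 3.5, 2.2]
gripper_width: 0.2
time_s: 15.95
ee_pos: [470.6, 401.8, 116.7]
ee_rot: [-41.9, 89.9, -120.7]
force: [0.2, 1.1, 1.0]
gripper_width: 0.6
(array([1.000e-01, 9.550e+01, 1.167e+02]), 'F', array([0.4, 1.1, 1. ]), 'tau', array([0.15, 0.05, 0.01]))
```

```bash

python3 -m handwheel '{"gripper":[1,1,1,1,1],"offset":[[1,0,4],[1.5,0,8],[1.5,0,12],[1.5,0,15],[1.5,0,17]],"rot":[[0,0,0],[0,0,0],[0,0,0],[0,0,0],[0,0,0]]}' 
python3 -c "
from h import *
print(torack())
"
python3 -m handwheel '{"gripper":[1,1,1,1],"offset":[[0,0,1],[0,0,2],[0,0,3],[0,0,3]],"rot":[[0,0,0],[0,0,0],[0,0,0],[0,0,0]]}' 
python3 -c "
from h import *
print(torack())
"
```

```text
time_s: 16.37
ee_pos: [473.9, 385.6, 115.4]
ee_rot: [-60.7, 90.0, -139.5]
force: [-0.6, 0.5, 1.3]
gripper_width: 0.4
(array([  0.2,  79. , 115.4]), 'F', array([-0.5,  0.6,  1.3]), 'tau', array([ 0.1 ,  0.13, -0.02]))
time_s: 16.7
ee_pos: [474.4, 383.2, 115.4]
ee_rot: [-82.0, 90.0, -160.9]
force: [-0.8, 1.4, -0.4]
gripper_width: 0.5
(array([  0.3,  76.5, 115.4]), 'F', array([-0.5,  1.5, -0.4]), 'tau', array([ 0.09,  0.15, -0.04]))
```

```bash

for i in 1 2; do python3 -m handwheel '{"gripper":[1,1,1],"offset":[[0,0,1],[0,0,2],[0,0,2]],"rot":[[0,0,0],[0,0,0],[0,0,0]]}' >/dev/null
python3 -c "
from h import *
print(torack())
"; done
```

```text
(array([  0.3,  74.9, 115.5]), 'F', array([-1.1,  2.8, -1.1]), 'tau', array([ 0.5 ,  0.14, -0.06]))
(array([  0.2,  73.6, 115.5]), 'F', array([-1. ,  5. , -1.3]), 'tau', array([1.01, 0.29, 0.  ]))
```

```bash

python3 -m handwheel '{"gripper":[1,1,1,1],"offset":[[0,0,1],[0,0,2],[0,0,3],[0,0,3]],"rot":[[0,0,0],[0,0,0],[0,0,0],[0,0,0]]}'
python3 -c "
from h import *
print(torack())
"
```

```text
time_s: 17.53
ee_pos: [475.4, 378.2, 115.4]
ee_rot: [-177.0, 89.8, 104.2]
force: [-2.4, 7.3, -3.3]
gripper_width: 0.7
(array([  0.2,  71.4, 115.4]), 'F', array([-0.9,  7.7, -3.3]), 'tau', array([ 1.4 ,  0.33, -0.05]))
```

```bash

python3 -m handwheel '{"gripper":[1,1,1],"offset":[[0,0,1],[0,0,2],[0,0,2]],"rot":[[0,0,0],[0,0,0],[0,0,0]]}'
python3 -c "
from h import *
print(torack())
"
```

```text
time_s: 17.78
ee_pos: [475.7, 376.6, 115.3]
ee_rot: [-178.6, 89.8, 102.5]
force: [-2.5, 8.0, -3.7]
gripper_width: 0.5
(array([  0.2,  69.8, 115.3]), 'F', array([-0.9,  8.3, -3.7]), 'tau', array([1.62, 0.25, 0.  ]))
```

```bash

python3 -m handwheel '{"gripper":[1,1,1,1,1],"offset":[[0,0,-8],[-15,0,-16],[-45,0,-16],[-57,0,0],[-57,0,40]],"rot":[[0,0,0],[0,0,0],[0,0,0],[0,0,0],[0,0,0]]}' 
python3 -m handwheel '{"gripper":[1,1,1,1,1],"offset":[[0,0,40],[0,0,80],[0,0,115],[0,0,128],[0,0,128]],"rot":[[0,0,0],[0,0,0],[0,0,0],[0,0,0],[0,0,0]]}' 
python3 -c "
from h import *
print(torack(),goto(rk(0,-95,115),11.17))
b=grab_frame('wrist')[:,:,::-1];cv2.imwrite('pics/w11.png',b)
"
```

```text
time_s: 18.2
ee_pos: [486.1, 338.4, 176.1]
ee_rot: [110.6, 89.5, 32.0]
force: [1.8, 0.3, -0.0]
gripper_width: 0.5
time_s: 18.62
ee_pos: [509.4, 205.7, 172.8]
ee_rot: [-0.3, 89.9, -79.3]
force: [0.4, 1.5, -0.3]
gripper_width: 0.1
(array([ 1.000e-01, -1.044e+02,  1.728e+02]), 'F', array([ 0.7,  1.4, -0.3]), 'tau', array([-0.07,  0.06,  0.  ])) (array([57.8, -0.2, -9.5]), array([-0.21,  0.12,  0.  ]))
```

View pics/w11.png

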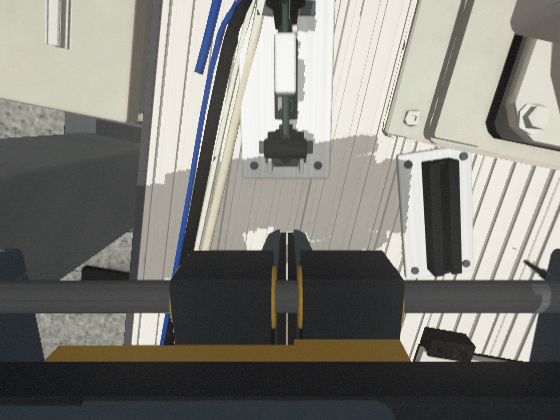

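Lever r is standing inward over the post as left (knob at about (285,142)). I go down and push it by two thirds of a stroke.

```bash

python3 -m handwheel '{"gripper":[1,1,1,1,1],"offset":[[20,0,-5],[45,0,-9],[57.5,0,-9],[57.5,0,-9],[57.5,0,-14]],"rot":[[0,0,0],[0,0,0],[0,0,0],[0,0,0],[0,0,0]]}' 
python3 -m handwheel '{"gripper":[1,1,1,1,1],"offset":[[0,0,-5],[0,0,-10],[0,0,-13],[0,0,-15],[0,0,-15]],"rot":[[0,0,0],[0,0,0],[0,0,0],[0,0,0],[0,0,0]]}' 
python3 -c "
from h import *
print(torack())"
```

```text
time_s: 19.08
ee_pos: [505.8, 223.8, 114.6]
ee_rot: [-65.7, 89.9, -144.4]
force: [-0.1, -0.4, -0.1]
gripper_width: 0.3
time_s: 19.5
ee_pos: [503.9, 237.8, 115.9]
ee_rot: [43.5, 89.9, -35.2]
force: [1.3, -4.0, 1.1]
gripper_width: 0.8
(array([  1. , -71.9, 115.9]), 'F', array([ 0.5, -4.2,  1.1]), 'tau', array([-0.82, -0.01,  0.04]))
```

```bash

python3 -m handwheel '{"gripper":[1,1,1,1],"offset":[[0,0,-1],[0,0,-2],[0,0,-3],[0,0,-3]],"rot":[[0,0,0],[0,0,0],[0,0,0],[0,0,0]]}' 
python3 -c "
from h import *
print(torack())"
```

```text
time_s: 19.83
ee_pos: [503.4, 239.7, 115.5]
ee_rot: [20.3, 89.8, -58.4]
force: [2.7, -6.5, 1.9]
gripper_width: 0.4
(array([  0.9, -69.9, 115.5]), 'F', array([ 1.4, -6.9,  1.9]), 'tau', array([-1.37, -0.08,  0.05]))
```

```bash

python3 -m handwheel '{"gripper":[1,1,1,1],"offset":[[0,0,-1],[0,0,-2],[0,0,-3],[0,0,-3]],"rot":[[0,0,0],[0,0,0],[0,0,0],[0,0,0]]}' 
python3 -c "
from h import *
print(torack())"
```

```text
time_s: 20.17
ee_pos: [502.8, 241.9, 115.2]
ee_rot: [8.2, 89.8, -70.5]
force: [3.0, -8.2, 0.9]
gripper_width: 0.2
(array([  0.7, -67.6, 115.2]), 'F', array([ 1.4, -8.7,  0.9]), 'tau', array([-1.78, -0.2 ,  0.03]))
```

Now lever l: next portion.

```bash

python3 -m handwheel '{"gripper":[1,1,1,1,1],"offset":[[0,0,8],[-15,0,16],[-45,0,16],[-57,0,0],[-57,0,-40]],"rot":[[0,0,0],[0,0,0],[0,0,0],[0,0,0],[0,0,0]]}' 
python3 -m handwheel '{"gripper":[1,1,1,1,1],"offset":[[0,0,-40],[0,0,-80],[0,0,-110],[0,0,-124],[0,0,-124]],"rot":[[0,0,0],[0,0,0],[0,0,0],[0,0,0],[0,0,0]]}' 
python3 -c "
from h import *
print(torack(),goto(rk(0,95,115),11.17))
"
```

```text
time_s: 20.58
ee_pos: [496.9, 282.0, 176.1]
ee_rot: [106.8, 89.6, 27.6]
force: [1.9, 1.6, 0.3]
gripper_width: 0.0
time_s: 21.0
ee_pos: [469.3, 408.0, 171.9]
ee_rot: [-178.7, 89.9, 102.7]
force: [0.2, -0.2, -0.6]
gripper_width: 0.6
(array([  0. , 101.8, 171.9]), 'F', array([ 0.1, -0.3, -0.6]), 'tau', array([-0.06,  0.06, -0.04])) (array([56.9, -0. ,  7. ]), array([ 0.2 , -0.12,  0.  ]))
```

```bash

python3 -m handwheel '{"gripper":[1,1,1,1,1],"offset":[[20,0,5],[45,0,9],[57,0,9],[57,0,12],[57,0,17]],"rot":[[0,0,0],[0,0,0],[0,0,0],[0,0,0],[0,0,0]]}' 
python3 -m handwheel '{"gripper":[1,1,1,1,1],"offset":[[0,0,5],[0,0,9],[0,0,12],[0,0,14],[0,0,15]],"rot":[[0,0,0],[0,0,0],[0,0,0],[0,0,0],[0,0,0]]}' 
python3 -c "
from h import *
print(torack())"
```

```text
time_s: 21.42
ee_pos: [473.7, 387.0, 114.8]
ee_rot: [-73.0, 89.9, -151.8]
force: [0.4, 0.1, 0.3]
gripper_width: 0.4
time_s: 21.83
ee_pos: [476.9, 375.6, 116.3]
ee_rot: [155.1, 89.7, 76.2]
force: [-1.5, 6.5, -1.9]
gripper_width: 0.3
(array([  1.2,  68.5, 116.3]), 'F', array([-0.2,  6.7, -1.9]), 'tau', array([ 1.38,  0.1 , -0.03]))
```

```bash

python3 -m handwheel '{"gripper":[1,1,1,1,1],"offset":[[0,0,1],[0,0,2],[0,0,3],[0,0,4],[0,0,4]],"rot":[[0,0,0],[0,0,0],[0,0,0],[0,0,0],[0,0,0]]}' 
python3 -c "
from h import *
print(torack())"
```

```text
time_s: 22.25
ee_pos: [477.2, 372.5, 115.9]
ee_rot: [162.8, 89.6, 83.9]
force: [-1.5, 8.5, -1.7]
gripper_width: 0.5
(array([  0.9,  65.5, 115.9]), 'F', array([ 0.2,  8.6, -1.7]), 'tau', array([ 1.66,  0.12, -0.02]))
```

```bash

python3 -m handwheel '{"gripper":[1,1,1,1,1],"offset":[[0,0,-8],[-15,0,-18],[-45,0,-18],[-57,0,0],[-57,0,40]],"rot":[[0,0,0],[0,0,0],[0,0,0],[0,0,0],[0,0,0]]}' 
python3 -m handwheel '{"gripper":[1,1,1,1,1],"offset":[[0,0,40],[0,0,80],[0,0,106],[0,0,118],[0,0,118]],"rot":[[0,0,0],[0,0,0],[0,0,0],[0,0,0],[0,0,0]]}' 
python3 -c "
from h import *
print(torack(),goto(rk(0,-90,115),11.17))
b=grab_frame('wrist')[:,:,::-1];cv2.imwrite('pics/w12.png',b)
"
```

```text
time_s: 22.67
ee_pos: [487.0, 334.2, 176.2]
ee_rot: [115.7, 89.4, 37.2]
force: [1.2, 0.1, 0.1]
gripper_width: 0.4
time_s: 23.08
ee_pos: [508.6, 212.3, 172.8]
ee_rot: [45.7, 89.9, -33.2]
force: [-0.2, 0.2, -0.6]
gripper_width: 0.3
(array([  0.6, -97.8, 172.8]), 'F', array([-0.2,  0.3, -0.6]), 'tau', array([-0.12,  0.03, -0.  ])) (array([57.8, -0.7, -7.8]), array([-0.16,  0.05, -0.05]))
```

View pics/w12.png

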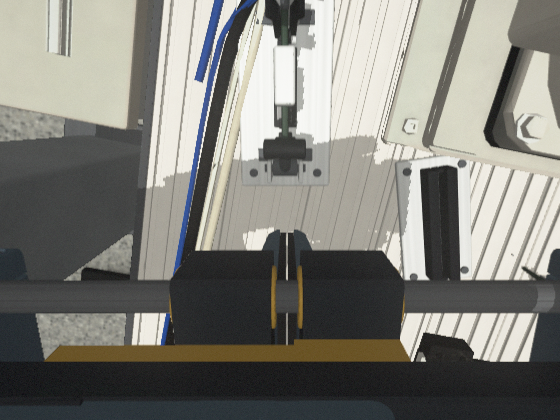

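```bash

python3 -m handwheel '{"gripper":[1,1,1,1,1],"offset":[[20,-0.7,-4],[45,-0.7,-7],[57.5,-0.7,-8],[57.5,-0.7,-10],[57.5,-0.7,-14]],"rot":[[0,0,0],[0,0,0],[0,0,0],[0,0,0],[0,0,0]]}' 
python3 -m handwheel '{"gripper":[1,1,1,1,1],"offset":[[0,0,-5],[0,0,-10],[0,0,-14],[0,0,-17],[0,0,-18]],"rot":[[0,0,0],[0,0,0],[0,0,0],[0,0,0],[0,0,0]]}' 
python3 -c "
from h import *
print(torack())"
```

```text
time_s: 23.55
ee_pos: [504.2, 229.6, 114.3]
ee_rot: [-92.5, 89.9, -171.2]
force: [-0.5, 1.1, 1.0]
gripper_width: 0.4
time_s: 23.97
ee_pos: [501.9, 244.4, 115.0]
ee_rot: [17.2, 89.7, -61.5]
force: [3.6, -8.0, -0.8]
gripper_width: 0.5
(array([  0.3, -65. , 115. ]), 'F', array([ 1.9, -8.5, -0.8]), 'tau', array([-1.76, -0.22,  0.02]))
```

```bash

python3 -m handwheel '{"gripper":[1,1,1,1],"offset":[[0,0,-1],[0,0,-2],[0,0,-3],[0,0,-3]],"rot":[[0,0,0],[0,0,0],[0,0,0],[0,0,0]]}' 
python3 -c "
from h import *
print(torack())"
```

```text
time_s: 24.3
ee_pos: [501.2, 246.4, 114.8]
ee_rot: [6.4, 89.7, -72.3]
force: [2.9, -9.1, -1.6]
gripper_width: 0.1
(array([  0. , -62.9, 114.8]), 'F', array([ 1.1, -9.5, -1.6]), 'tau', array([-1.83, -0.17,  0.  ]))
```

```bash

python3 -m handwheel '{"gripper":[1,1,1,1,1],"offset":[[0,0,8],[-15,0,18],[-45,0,18],[-57,0,0],[-57,0,-40]],"rot":[[0,0,0],[0,0,0],[0,0,0],[0,0,0],[0,0,0]]}' 
python3 -m handwheel '{"gripper":[1,1,1,1,1],"offset":[[0,0,-40],[0,0,-80],[0,0,-100],[0,0,-114],[0,0,-114]],"rot":[[0,0,0],[0,0,0],[0,0,0],[0,0,0],[0,0,0]]}' 
python3 -c "
from h import *
print(torack(),goto(rk(0,85,115),11.17))
"
```

```text
time_s: 24.72
ee_pos: [495.5, 287.0, 176.2]
ee_rot: [102.5, 89.5, 23.4]
force: [1.7, -0.3, -0.0]
gripper_width: 0.5
time_s: 25.13
ee_pos: [469.9, 402.6, 171.8]
ee_rot: [156.8, 89.9, 78.2]
force: [0.3, 0.1, 0.1]
gripper_width: 0.6
(array([ -0.4,  96.4, 171.8]), 'F', array([0.3, 0. , 0.1]), 'tau', array([-0.06,  0.03, -0.02])) (array([56.8,  0.3, 11.5]), array([ 0.18, -0.1 , -0.04]))
```

```bash

python3 -m handwheel '{"gripper":[1,1,1,1,1],"offset":[[20,0,5],[45,0,9],[57,0,10],[57,0,13],[57,0,18]],"rot":[[0,0,0],[0,0,0],[0,0,0],[0,0,0],[0,0,0]]}' 
python3 -m handwheel '{"gripper":[1,1,1,1,1],"offset":[[0,0,5],[0,0,9],[0,0,12],[0,0,14],[0,0,15]],"rot":[[0,0,0],[0,0,0],[0,0,0],[0,0,0],[0,0,0]]}' 
python3 -c "
from h import *
print(torack())"
```

```text
time_s: 25.55
ee_pos: [474.3, 380.9, 114.5]
ee_rot: [-59.4, 89.9, -138.3]
force: [0.6, 0.3, 1.0]
gripper_width: 0.1
time_s: 25.97
ee_pos: [477.3, 369.8, 115.8]
ee_rot: [157.0, 89.6, 78.1]
force: [-2.4, 8.1, -1.5]
gripper_width: 0.3
(array([  0.5,  62.8, 115.8]), 'F', array([-0.8,  8.4, -1.5]), 'tau', array([1.44, 0.16, 0.02]))
```

```bash

python3 -m handwheel '{"gripper":[1,1,1,1],"offset":[[0,0,1],[0,0,2],[0,0,2],[0,0,2]],"rot":[[0,0,0],[0,0,0],[0,0,0],[0,0,0]]}' 
python3 -c "
from h import *
print(torack())"
```

```text
time_s: 26.3
ee_pos: [477.5, 368.3, 115.8]
ee_rot: [158.3, 89.6, 79.4]
force: [-2.3, 7.3, -1.4]
gripper_width: 0.1
(array([  0.3,  61.3, 115.8]), 'F', array([-0.9,  7.6, -1.4]), 'tau', array([ 1.47,  0.14, -0.07]))
```

```bash

python3 -m handwheel '{"gripper":[1,1,1,1],"offset":[[0,0,1],[0,0,2],[0,0,2],[0,0,2]],"rot":[[0,0,0],[0,0,0],[0,0,0],[0,0,0]]}' 
python3 -c "
from h import *
print(torack())"
```

```text
time_s: 26.63
ee_pos: [477.8, 366.5, 115.9]
ee_rot: [158.8, 89.6, 79.9]
force: [-2.1, 7.9, -1.7]
gripper_width: 0.5
(array([  0.3,  59.5, 115.9]), 'F', array([-0.5,  8.2, -1.7]), 'tau', array([1.52, 0.15, 0.02]))
```

Switch to r.

```bash

python3 -m handwheel '{"gripper":[1,1,1,1,1],"offset":[[0,0,-8],[-15,0,-18],[-45,0,-18],[-57,0,0],[-57,0,40]],"rot":[[0,0,0],[0,0,0],[0,0,0],[0,0,0],[0,0,0]]}' 
python3 -m handwheel '{"gripper":[1,1,1,1,1],"offset":[[0,0,40],[0,0,78],[0,0,98],[0,0,106],[0,0,106]],"rot":[[0,0,0],[0,0,0],[0,0,0],[0,0,0],[0,0,0]]}' 
python3 -c "
from h import *
print(torack(),goto(rk(0,-85,115),11.17))
b=grab_frame('wrist')[:,:,::-1];cv2.imwrite('pics/w13.png',b)
"
```

```text
time_s: 27.05
ee_pos: [487.5, 328.2, 175.8]
ee_rot: [115.1, 89.4, 36.6]
force: [1.5, -0.1, 0.5]
gripper_width: 0.7
time_s: 27.47
ee_pos: [506.7, 218.7, 172.3]
ee_rot: [68.4, 89.9, -10.5]
force: [0.5, 0.6, -0.2]
gripper_width: 0.6
(array([  0. , -91.1, 172.3]), 'F', array([ 0.6,  0.4, -0.2]), 'tau', array([-0.04,  0.04, -0.  ])) (array([57.3, -0.1, -6.2]), array([-0.13,  0.02, -0.06]))
```

View pics/w13.png

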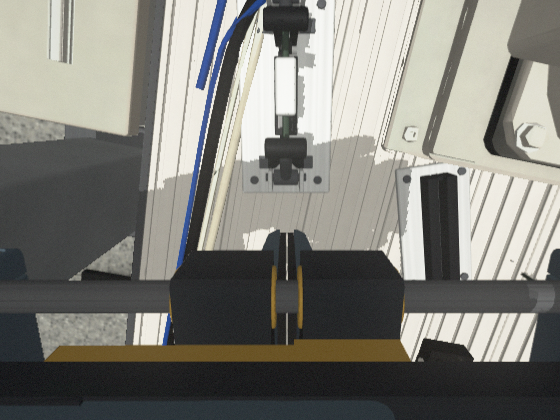

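```bash

python3 -m handwheel '{"gripper":[1,1,1,1,1],"offset":[[20,0,-4],[45,0,-6],[57.2,0,-6],[57.2,0,-9],[57.2,0,-13]],"rot":[[0,0,0],[0,0,0],[0,0,0],[0,0,0],[0,0,0]]}' 
python3 -m handwheel '{"gripper":[1,1,1,1,1],"offset":[[0,0,-5],[0,0,-10],[0,0,-14],[0,0,-17],[0,0,-17]],"rot":[[0,0,0],[0,0,0],[0,0,0],[0,0,0],[0,0,0]]}' 
python3 -c "
from h import *
print(torack())"
```

```text
time_s: 27.93
ee_pos: [503.2, 234.5, 114.1]
ee_rot: [-95.4, 89.9, -174.1]
force: [0.1, -0.7, -0.5]
gripper_width: 0.2
time_s: 28.35
ee_pos: [500.8, 248.7, 115.0]
ee_rot: [16.9, 89.8, -61.8]
force: [1.5, -6.1, -0.2]
gripper_width: 0.2
(array([ 1.00e-01, -6.05e+01,  1.15e+02]), 'F', array([ 0.3, -6.3, -0.2]), 'tau', array([-1.28, -0.04,  0.08]))
```

```bash

python3 -m handwheel '{"gripper":[1,1,1,1],"offset":[[0,0,-1],[0,0,-2],[0,0,-2],[0,0,-2]],"rot":[[0,0,0],[0,0,0],[0,0,0],[0,0,0]]}' 
python3 -c "
from h import *
print(torack())"
```

```text
time_s: 28.68
ee_pos: [500.5, 249.7, 114.8]
ee_rot: [8.9, 89.7, -69.8]
force: [1.2, -7.4, 0.2]
gripper_width: 0.4
(array([  0. , -59.5, 114.8]), 'F', array([-0.2, -7.5,  0.2]), 'tau', array([-1.57, -0.07,  0.04]))
```

```bash

python3 -m handwheel '{"gripper":[1,1,1,1],"offset":[[0,0,-1],[0,0,-2],[0,0,-2],[0,0,-2]],"rot":[[0,0,0],[0,0,0],[0,0,0],[0,0,0]]}' 
python3 -c "
from h import *
print(torack())"
```

```text
time_s: 29.02
ee_pos: [500.1, 251.2, 114.8]
ee_rot: [3.3, 89.7, -75.4]
force: [2.5, -8.9, -0.2]
gripper_width: 0.6
(array([ -0.2, -58. , 114.8]), 'F', array([ 0.7, -9.2, -0.2]), 'tau', array([-1.81, -0.05,  0.02]))
```

```bash

python3 -m handwheel '{"gripper":[1,1,1],"offset":[[0,0,-1],[0,0,-1],[0,0,-1]],"rot":[[0,0,0],[0,0,0],[0,0,0]]}' 
python3 -c "
from h import *
print(torack())"
```

```text
time_s: 29.27
ee_pos: [500.0, 251.6, 114.7]
ee_rot: [1.5, 89.6, -77.2]
force: [3.2, -10.6, -1.2]
gripper_width: 0.6
(array([ -0.2, -57.5, 114.7]), 'F', array([  1.1, -11. ,  -1.2]), 'tau', array([-2.06, -0.12,  0.01]))
```

```bash

python3 -m handwheel '{"gripper":[1,1,1],"offset":[[0,0,-1],[0,0,-1],[0,0,-1]],"rot":[[0,0,0],[0,0,0],[0,0,0]]}' 
python3 -c "
from h import *
print(torack())"
```

```text
time_s: 29.52
ee_pos: [499.8, 252.2, 114.7]
ee_rot: [-0.1, 89.6, -78.8]
force: [3.0, -11.4, -1.2]
gripper_width: 0.6
(array([ -0.2, -57. , 114.7]), 'F', array([  0.7, -11.8,  -1.2]), 'tau', array([-2.34, -0.12, -0.  ]))
```

```bash

python3 -m handwheel '{"gripper":[1,1,1,1,1],"offset":[[0,0,8],[-15,0,18],[-45,0,18],[-57,0,0],[-57,0,-40]],"rot":[[0,0,0],[0,0,0],[0,0,0],[0,0,0],[0,0,0]]}' 
python3 -m handwheel '{"gripper":[1,1,1,1,1],"offset":[[0,0,-40],[0,0,-78],[0,0,-98],[0,0,-102],[0,0,-102]],"rot":[[0,0,0],[0,0,0],[0,0,0],[0,0,0],[0,0,0]]}' 
python3 -c "
from h import *
print(torack(),goto(rk(0,85,115),11.17))
"
```

```text
time_s: 29.93
ee_pos: [494.2, 294.0, 176.0]
ee_rot: [102.6, 89.5, 23.5]
force: [1.3, 0.0, 0.4]
gripper_width: 0.3
time_s: 30.35
ee_pos: [471.1, 396.5, 171.7]
ee_rot: [138.0, 89.9, 59.4]
force: [-0.3, -0.6, 0.8]
gripper_width: 0.5
(array([ -0.5,  90.2, 171.7]), 'F', array([-0.4, -0.5,  0.8]), 'tau', array([-0.02,  0.02,  0.02])) (array([56.7,  0.4,  5.3]), array([ 0.16, -0.04, -0.04]))
```

```bash

python3 -m handwheel '{"gripper":[1,1,1,1,1],"offset":[[20,0,4],[45,0,6],[57,0,7],[57,0,10],[57,0,14]],"rot":[[0,0,0],[0,0,0],[0,0,0],[0,0,0],[0,0,0]]}' 
python3 -m handwheel '{"gripper":[1,1,1,1,1],"offset":[[0,0,5],[0,0,10],[0,0,14],[0,0,16],[0,0,16]],"rot":[[0,0,0],[0,0,0],[0,0,0],[0,0,0],[0,0,0]]}' 
python3 -c "
from h import *
print(torack())"
```

```text
time_s: 30.77
ee_pos: [474.5, 379.9, 114.4]
ee_rot: [-57.7, 90.0, -136.6]
force: [0.4, 0.1, 0.1]
gripper_width: 1.0
time_s: 31.18
ee_pos: [477.8, 366.8, 115.5]
ee_rot: [149.3, 89.7, 70.4]
force: [0.1, 3.3, 0.7]
gripper_width: 0.2
(array([  0.4,  59.8, 115.5]), 'F', array([0.7, 3.2, 0.7]), 'tau', array([0.77, 0.03, 0.01]))
```

```bash

python3 -m handwheel '{"gripper":[1,1,1,1],"offset":[[0,0,1],[0,0,1.5],[0,0,1.5],[0,0,1.5]],"rot":[[0,0,0],[0,0,0],[0,0,0],[0,0,0]]}' 
python3 -c "
from h import *
print(torack())"
```

```text
time_s: 31.52
ee_pos: [477.9, 366.2, 115.4]
ee_rot: [153.4, 89.7, 74.5]
force: [-1.4, 6.9, -0.5]
gripper_width: 0.7
(array([  0.4,  59.2, 115.4]), 'F', array([-0.1,  7. , -0.5]), 'tau', array([ 1.16,  0.01, -0.  ]))
```

```bash

python3 -m handwheel '{"gripper":[1,1,1,1],"offset":[[0,0,1],[0,0,1.5],[0,0,1.5],[0,0,1.5]],"rot":[[0,0,0],[0,0,0],[0,0,0],[0,0,0]]}' 
python3 -c "
from h import *
print(torack())"
```

```text
time_s: 31.85
ee_pos: [478.0, 365.4, 115.3]
ee_rot: [157.8, 89.6, 78.9]
force: [-1.9, 7.8, -0.0]
gripper_width: 0.6
(array([  0.3,  58.3, 115.3]), 'F', array([-0.3,  8. , -0. ]), 'tau', array([ 1.4 ,  0.07, -0.01]))
```

```bash

python3 -m handwheel '{"gripper":[1,1,1,1],"offset":[[0,0,1],[0,0,1.5],[0,0,1.5],[0,0,1.5]],"rot":[[0,0,0],[0,0,0],[0,0,0],[0,0,0]]}' 
python3 -c "
from h import *
print(torack())"
```

```text
time_s: 32.18
ee_pos: [478.2, 364.5, 115.4]
ee_rot: [161.0, 89.6, 82.2]
force: [-2.9, 9.7, -1.0]
gripper_width: 0.2
(array([  0.3,  57.5, 115.4]), 'F', array([-0.9, 10. , -1. ]), 'tau', array([1.76, 0.12, 0.02]))
```

```bash

python3 -m handwheel '{"gripper":[1,1,1,1],"offset":[[0,0,1],[0,0,1],[0,0,1],[0,0,1]],"rot":[[0,0,0],[0,0,0],[0,0,0],[0,0,0]]}' 
python3 -c "
from h import *
print(torack())"
```

```text
time_s: 32.52
ee_pos: [478.3, 364.0, 115.4]
ee_rot: [162.4, 89.5, 83.5]
force: [-2.4, 10.5, -1.9]
gripper_width: 0.2
(array([  0.3,  56.9, 115.4]), 'F', array([-0.3, 10.7, -1.9]), 'tau', array([1.97, 0.17, 0.01]))
```

```bash

python3 -m handwheel '{"gripper":[1,1,1,1],"offset":[[0,0,1],[0,0,1],[0,0,1],[0,0,1]],"rot":[[0,0,0],[0,0,0],[0,0,0],[0,0,0]]}' 
python3 -c "
from h import *
print(torack())"
```

```text
time_s: 32.85
ee_pos: [478.4, 363.5, 115.5]
ee_rot: [163.8, 89.5, 85.0]
force: [-3.3, 11.8, -1.0]
gripper_width: 0.7
(array([  0.3,  56.4, 115.5]), 'F', array([-0.9, 12.2, -1. ]), 'tau', array([ 2.23,  0.22, -0.01]))
```

```bash

python3 -m handwheel '{"gripper":[1,1,1,1],"offset":[[0,0,1],[0,0,1],[0,0,1],[0,0,1]],"rot":[[0,0,0],[0,0,0],[0,0,0],[0,0,0]]}' 
python3 -c "
from h import *
print(torack())"
```

```text
time_s: 33.18
ee_pos: [478.5, 363.0, 115.5]
ee_rot: [164.8, 89.4, 85.9]
force: [-3.7, 12.3, -0.9]
gripper_width: 0.6
(array([  0.3,  55.9, 115.5]), 'F', array([-1.3, 12.8, -0.9]), 'tau', array([ 2.46,  0.19, -0.07]))
```

```bash

python3 -m handwheel '{"gripper":[1,1,1,1],"offset":[[0,0,1],[0,0,1],[0,0,1],[0,0,1]],"rot":[[0,0,0],[0,0,0],[0,0,0],[0,0,0]]}' 
python3 -c "
from h import *
print(torack())
b=grab_frame('side')[:,:,::-1];cv2.imwrite('pics/s14.png',cv2.resize(b[150:290,170:300],None,fx=5,fy=4.2,interpolation=cv2.INTER_CUBIC))
"
```

```text
time_s: 33.52
ee_pos: [478.6, 362.5, 115.6]
ee_rot: [165.6, 89.4, 86.7]
force: [-4.0, 13.8, -0.8]
gripper_width: 0.6
(array([  0.3,  55.4, 115.6]), 'F', array([-1.3, 14.3, -0.8]), 'tau', array([ 2.65,  0.33, -0.05]))
```

View pics/s14.png

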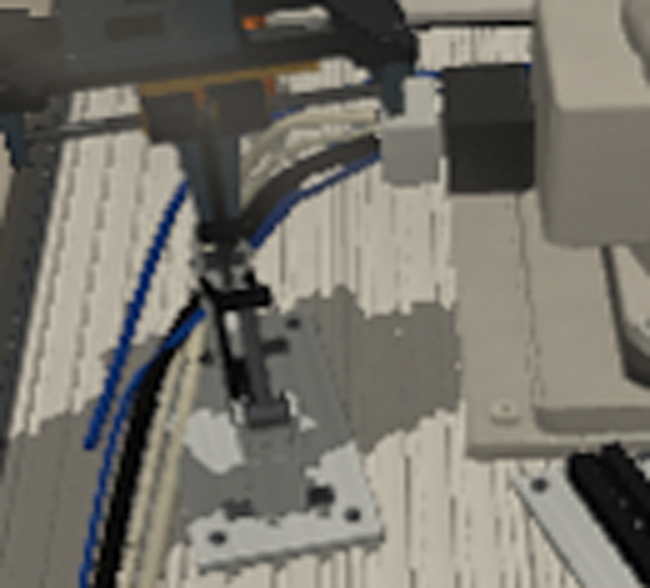

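```bash

python3 -m handwheel '{"gripper":[1,1,1,1,1],"offset":[[0,0,-10],[-15,0,-20],[-45,0,-20],[-57,0,0],[-57,0,40]],"rot":[[0,0,0],[0,0,0],[0,0,0],[0,0,0],[0,0,0]]}' 
python3 -m handwheel '{"gripper":[1,1,1,1,1],"offset":[[0,0,40],[0,0,78],[0,0,92],[0,0,96],[0,0,96]],"rot":[[0,0,0],[0,0,0],[0,0,0],[0,0,0],[0,0,0]]}' 
python3 -c "
from h import *
print(torack(),goto(rk(0,-85,115),11.17))
st=state();np.save('st15.npy',st,allow_pickle=True)
b=grab_frame('wrist')[:,:,::-1];cv2.imwrite('pics/w15.png',b)
cv2.imwrite('pics/w15c.png',cv2.resize(b[0:200,230:345],None,fx=5,fy=3,interpolation=cv2.INTER_CUBIC))
"
```

```text
time_s: 33.98
ee_pos: [488.6, 321.4, 175.2]
ee_rot: [113.5, 89.5, 35.0]
force: [1.5, -0.8, 0.7]
gripper_width: 0.3
time_s: 34.4
ee_pos: [505.7, 223.1, 171.7]
ee_rot: [109.9, 90.0, 31.0]
force: [0.3, 0.5, 0.3]
gripper_width: 0.5
(array([-1.000e-01, -8.660e+01,  1.717e+02]), 'F', array([0.4, 0.4, 0.3]), 'tau', array([-0.08,  0.05,  0.02])) (array([56.7,  0. , -1.6]), array([-0.09, -0.01, -0.03]))
```

View pics/w15c.png

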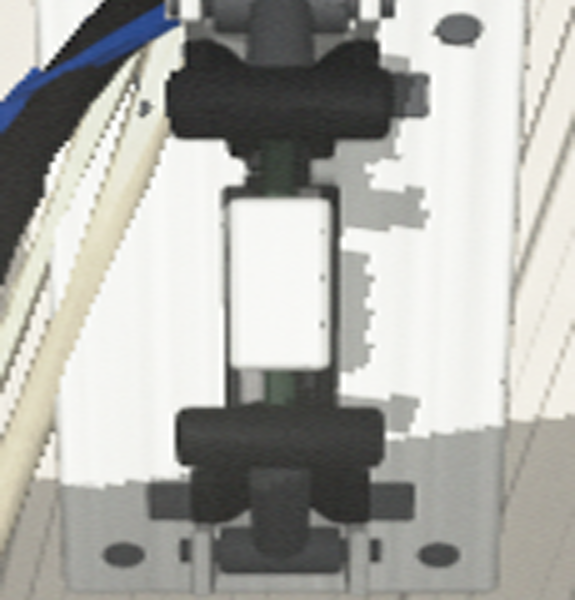

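```bash

python3 -m handwheel '{"gripper":[1,1,1,1,1],"offset":[[20,0,0],[45,0,0],[56.5,0,-3],[56.5,0,-7],[56.5,0,-12]],"rot":[[0,0,0],[0,0,0],[0,0,0],[0,0,0],[0,0,0]]}' 
python3 -m handwheel '{"gripper":[1,1,1,1,1],"offset":[[0,0,-5],[0,0,-10],[0,0,-14],[0,0,-17],[0,0,-17]],"rot":[[0,0,0],[0,0,0],[0,0,0],[0,0,0],[0,0,0]]}' 
python3 -c "
from h import *
print(torack())
st=np.load('st15.npy',allow_pickle=True).item()
f=lambda u,v:(u/5+230-.4,v/3-.33)
for q in [(280,103),(280,437)]:
  for z in (126,132,137):
    d=onz('wrist',f(*q),z,st)-C0; y=d@V; print(z,y,'z from y',82+np.sqrt(3600-(61-abs(y))**2),'phi',np.arcsin((61-abs(y))/60))
"
```

```text
time_s: 34.87
ee_pos: [502.7, 237.1, 114.5]
ee_rot: [-94.5, 89.9, -173.3]
force: [0.0, 0.0, 0.0]
gripper_width: 0.4
time_s: 35.28
ee_pos: [500.5, 251.1, 115.4]
ee_rot: [19.9, 89.8, -58.8]
force: [1.4, -5.5, 0.3]
gripper_width: 0.8
(array([  0.2, -58.1, 115.4]), 'F', array([ 0.3, -5.7,  0.3]), 'tau', array([-1.23, -0.09,  0.03]))
126 31.763220101157234 z from y 134.39475833656095 phi 0.5089718365209369
132 30.47648768416165 z from y 133.65573729901513 phi 0.533703421363581
137 29.40421066999857 z from y 133.006922046073 phi 0.5545919904231935
126 -29.72947021950758 z from y 133.20697186172345 phi 0.5482277195943409
132 -29.311384090598544 z from y 132.94930442848488 phi 0.5564129003756489
137 -28.962978983174317 z from y 132.73094996515903 phi 0.5632658286260603
```

```bash

python3 -m handwheel '{"gripper":[1,1,1,1],"offset":[[0,0,-1],[0,0,-2],[0,0,-2],[0,0,-2]],"rot":[[0,0,0],[0,0,0],[0,0,0],[0,0,0]]}' 
python3 -c "
from h import *
print(torack())"
```

```text
time_s: 35.62
ee_pos: [500.3, 251.7, 115.3]
ee_rot: [10.9, 89.7, -67.8]
force: [2.7, -8.8, -1.1]
gripper_width: 0.6
(array([  0.2, -57.6, 115.3]), 'F', array([ 0.9, -9.2, -1.1]), 'tau', array([-1.77, -0.16,  0.02]))
```

```bash

python3 -m handwheel '{"gripper":[1,1,1,1],"offset":[[0,0,-1],[0,0,-2],[0,0,-2],[0,0,-2]],"rot":[[0,0,0],[0,0,0],[0,0,0],[0,0,0]]}' 
python3 -c "
from h import *
print(torack())"
```

```text
time_s: 35.95
ee_pos: [500.1, 252.5, 115.2]
ee_rot: [5.2, 89.6, -73.5]
force: [4.1, -11.7, -0.0]
gripper_width: 0.1
(array([ 1.000e-01, -5.670e+01,  1.152e+02]), 'F', array([  1.8, -12.3,  -0. ]), 'tau', array([-2.4 , -0.19, -0.02]))
```

```bash

python3 -m handwheel '{"gripper":[1,1,1,1],"offset":[[0,0,-1],[0,0,-1.5],[0,0,-1.5],[0,0,-1.5]],"rot":[[0,0,0],[0,0,0],[0,0,0],[0,0,0]]}' 
python3 -c "
from h import *
print(torack())"
```

```text
time_s: 36.28
ee_pos: [499.8, 253.2, 115.1]
ee_rot: [2.0, 89.5, -76.6]
force: [4.8, -13.5, 0.0]
gripper_width: 0.4
(array([ -0. , -56. , 115.1]), 'F', array([  2.1, -14.2,   0. ]), 'tau', array([-2.78, -0.22,  0.03]))
```

Now back over to the +y side, standing off as in s9 for a like-for-like side picture.

```bash

python3 -m handwheel '{"gripper":[1,1,1,1,1],"offset":[[0,0,10],[-15,0,20],[-45,0,20],[-57,0,0],[-57,0,-40]],"rot":[[0,0,0],[0,0,0],[0,0,0],[0,0,0],[0,0,0]]}' 
python3 -m handwheel '{"gripper":[1,1,1,1,1],"offset":[[0,0,-40],[0,0,-80],[0,0,-120],[0,0,-157],[0,0,-157]],"rot":[[0,0,0],[0,0,0],[0,0,0],[0,0,0],[0,0,0]]}' 
python3 -c "
from h import *
print(torack(),goto(rk(0,148,171),11.17))
b=grab_frame('side')[:,:,::-1];cv2.imwrite('pics/s16.png',b)
a=cv2.imread('pics/s9.png')
A=cv2.resize(np.hstack([a[180:290,190:260],b[180:290,190:260]]),None,fx=5,fy=5,interpolation=cv2.INTER_CUBIC);cv2.imwrite('pics/s16c.png',A)
"
```

```text
time_s: 36.7
ee_pos: [493.7, 295.8, 176.3]
ee_rot: [102.7, 89.5, 23.6]
force: [-0.1, 0.4, -0.3]
gripper_width: 0.5
time_s: 37.12
ee_pos: [458.6, 457.9, 172.1]
ee_rot: [165.3, 89.7, 86.8]
force: [0.4, -0.3, -0.2]
gripper_width: 1.0
(array([ -0.8, 152.8, 172.1]), 'F', array([ 0.3, -0.4, -0.2]), 'tau', array([-0.1 ,  0.03, -0.03])) (array([1. , 0.7, 4.8]), array([ 0.3 , -0.32, -0.08]))
```

View pics/s16c.png

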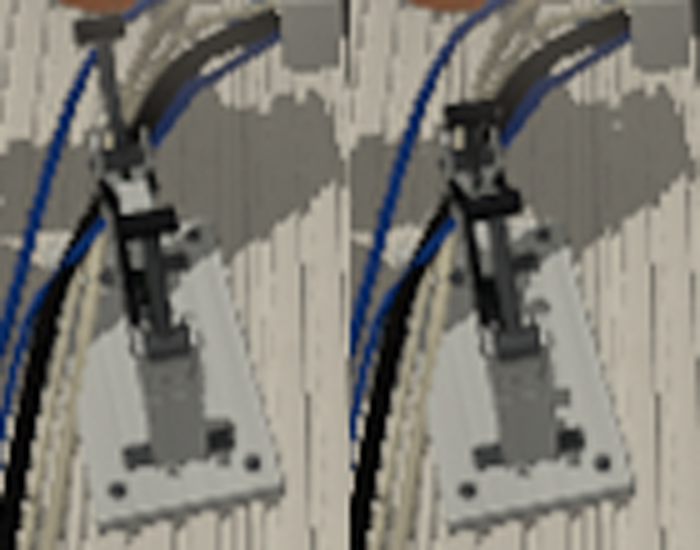

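```bash

python3 -m handwheel '{"gripper":[1,1,1,1,1],"offset":[[0,0,30],[0,0,60],[20,0,68],[45,0,70],[57,0,71]],"rot":[[0,0,0],[0,0,0],[0,0,0],[0,0,0],[0,0,0]]}' 
python3 -m handwheel '{"gripper":[1,1,1,1,1],"offset":[[0,0,5],[0,0,10],[0,0,15],[0,0,20],[0,0,22]],"rot":[[0,0,0],[0,0,0],[0,0,0],[0,0,0],[0,0,0]]}' 
python3 -c "
from h import *
print(torack())"
```

```text
time_s: 37.58
ee_pos: [473.7, 378.4, 113.3]
ee_rot: [-64.4, 89.8, -143.4]
force: [-0.6, -1.2, -0.4]
gripper_width: 0.5
time_s: 38.0
ee_pos: [478.7, 362.8, 116.8]
ee_rot: [161.4, 89.5, 82.4]
force: [-3.9, 11.5, -1.6]
gripper_width: 0.4
(array([  0.5,  55.7, 116.8]), 'F', array([-1.6, 12.1, -1.6]), 'tau', array([ 2.22,  0.39, -0.01]))
```

```bash

python3 -m handwheel '{"gripper":[1,1,1,1],"offset":[[0.5,0,1],[1,0,2],[1,0,2],[1,0,2]],"rot":[[0,0,0],[0,0,0],[0,0,0],[0,0,0]]}' 
python3 -c "
from h import *
print(torack())"
```

```text
time_s: 38.33
ee_pos: [478.8, 362.2, 116.3]
ee_rot: [160.0, 89.4, 81.1]
force: [-5.7, 11.4, 1.3]
gripper_width: 0.1
(array([  0.5,  55.1, 116.3]), 'F', array([-3.4, 12.3,  1.3]), 'tau', array([ 2.18,  0.47, -0.02]))
```

```bash

python3 -m handwheel '{"gripper":[1,1,1,1],"offset":[[0,0,1],[0,0,2],[0,0,2],[0,0,2]],"rot":[[0,0,0],[0,0,0],[0,0,0],[0,0,0]]}' 
python3 -c "
from h import *
print(torack())"
```

```text
time_s: 38.67
ee_pos: [479.0, 361.6, 116.2]
ee_rot: [163.0, 89.3, 84.1]
force: [-5.3, 14.3, -0.8]
gripper_width: 0.4
(array([  0.5,  54.4, 116.2]), 'F', array([-2.4, 15.1, -0.8]), 'tau', array([ 2.82,  0.49, -0.04]))
```

```bash

python3 -m handwheel '{"gripper":[1,1,1,1,1],"offset":[[0,0,-10],[-15,0,-20],[-45,0,-20],[-57,0,0],[-57,0,35]],"rot":[[0,0,0],[0,0,0],[0,0,0],[0,0,0],[0,0,0]]}' 
python3 -m handwheel '{"gripper":[1,1,1,1,1],"offset":[[0,0,15],[0,0,19],[0,0,19],[0,0,19],[0,0,19]],"rot":[[0,0,0],[0,0,0],[0,0,0],[0,0,0],[0,0,0]]}' 
python3 -c "
from h import *
print(torack(),goto(rk(0,0,150),11.17))
"
```

```text
time_s: 39.08
ee_pos: [488.3, 324.5, 175.6]
ee_rot: [113.1, 89.4, 34.5]
force: [1.3, -1.5, -0.1]
gripper_width: 0.2
time_s: 39.5
ee_pos: [489.7, 303.6, 170.7]
ee_rot: [-166.7, 90.0, 114.5]
force: [0.3, 0.3, 0.1]
gripper_width: 0.7
(array([ -0.2,  -4.5, 170.7]), 'F', array([0.4, 0.2, 0.1]), 'tau', array([-0.03,  0.07,  0.01])) (array([20.7,  0.2, -4.5]), array([ 0.05, -0.03,  0.01]))
```

```bash

python3 -m handwheel '{"gripper":[1,1,1,1,1],"offset":[[0,0,-4.5],[0,0,-4.5],[10,0,-4.5],[20,0,-4.5],[22,0,-4.5]],"rot":[[0,0,0],[0,0,0],[0,0,0],[0,0,0],[0,0,0]]}' 
python3 -c "
from h import *
print(torack())
b=grab_frame('wrist')[:,:,::-1];cv2.imwrite('pics/w17.png',b)
b=grab_frame('side')[:,:,::-1];cv2.imwrite('pics/s17.png',cv2.resize(b[150:290,170:300],None,fx=5,fy=4.2,interpolation=cv2.INTER_CUBIC))
"
```

```text
time_s: 39.92
ee_pos: [487.5, 306.6, 146.2]
ee_rot: [-70.4, 89.7, -149.2]
force: [-0.3, 0.4, -0.2]
gripper_width: 0.4
(array([ -1.7,  -1.2, 146.2]), 'F', array([-0.2,  0.4, -0.2]), 'tau', array([-0.08,  0.1 ,  0.02]))
```

View pics/w17.png

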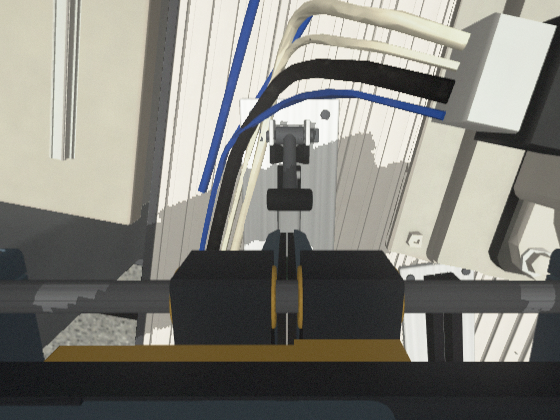

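View pics/s17.png

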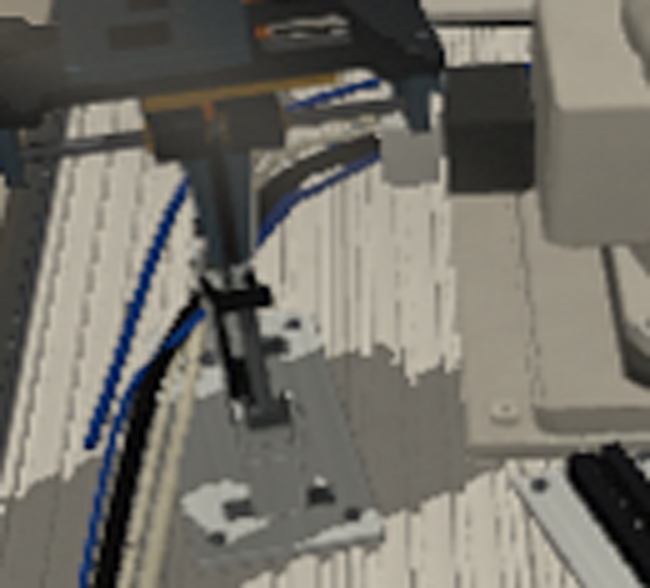

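```bash

python3 -m handwheel '{"gripper":[1,1,1,1,1],"offset":[[0,0.5,0],[8,0.5,0],[18,0.5,0],[28,0.5,0],[36,0.5,0]],"rot":[[0,0,0],[0,0,0],[0,0,0],[0,0,0],[0,0,0]]}' 
python3 -m handwheel '{"gripper":[1,1,1],"offset":[[2,0,0],[2,0,0],[2,0,0]],"rot":[[0,0,0],[0,0,0],[0,0,0]]}' 
python3 -c "
from h import *
print(torack())
"
```

```text
time_s: 40.43
ee_pos: [488.9, 306.9, 111.3]
ee_rot: [-72.8, 89.9, -151.7]
force: [0.3, -0.2, -0.9]
gripper_width: 0.5
time_s: 40.68
ee_pos: [489.5, 307.3, 110.7]
ee_rot: [-114.0, 90.0, 167.2]
force: [0.7, -0.2, -0.5]
gripper_width: 0.4
(array([  0.3,  -0.9, 110.7]), 'F', array([ 0.7, -0.3, -0.5]), 'tau', array([-0.07,  0.01, -0.04]))
```

```bash

python3 -m handwheel '{"gripper":[1,1,1,1],"offset":[[2,0,0],[4,0,0],[6,0,0],[6,0,0]],"rot":[[0,0,0],[0,0,0],[0,0,0],[0,0,0]]}'
```

```text
time_s: 41.02
ee_pos: [489.3, 307.2, 104.6]
ee_rot: [-78.5, 90.0, -157.3]
force: [-0.0, -0.3, 0.5]
gripper_width: 0.5
```

```bash

python3 -m handwheel '{"gripper":[1,1,1],"offset":[[1,0,0],[1.5,0,0],[1.5,0,0]],"rot":[[0,0,0],[0,0,0],[0,0,0]]}'
```

```text
time_s: 41.27
ee_pos: [489.4, 307.3, 103.3]
ee_rot: [140.4, 90.0, 61.6]
force: [0.6, -0.1, -0.5]
gripper_width: 0.6
```

Below the old block-top height (105.4) with no contact. A bit further.

```bash

python3 -m handwheel '{"gripper":[1,1,1],"offset":[[0.6,0,0],[1.2,0,0],[1.2,0,0]],"rot":[[0,0,0],[0,0,0],[0,0,0]]}'
```

```text
time_s: 41.52
ee_pos: [489.4, 307.3, 102.1]
ee_rot: [-97.0, 90.0, -175.8]
force: [-0.2, 0.2, -0.8]
gripper_width: 0.5
```

```bash

python3 -m handwheel '{"gripper":[1,1,1],"offset":[[0.4,0,0],[0.8,0,0],[0.8,0,0]],"rot":[[0,0,0],[0,0,0],[0,0,0]]}'
```

```text
time_s: 41.77
ee_pos: [489.4, 307.2, 101.3]
ee_rot: [-97.6, 90.0, -176.4]
force: [-0.4, -0.5, -0.7]
gripper_width: 0.7
```

```bash

python3 -m handwheel '{"gripper":[1,1,1],"offset":[[0.4,0,0],[0.4,0,0],[0.4,0,0]],"rot":[[0,0,0],[0,0,0],[0,0,0]]}'
```

```text
time_s: 42.02
ee_pos: [489.4, 307.2, 100.9]
ee_rot: [-114.9, 90.0, 166.3]
force: [0.0, -0.3, 0.2]
gripper_width: 0.3
```

```bash

python3 -m handwheel '{"gripper":[1,1,1,1,1],"offset":[[-15,0,0],[-45,0,0],[-72,0,10],[-72,0,50],[-72,0,84]],"rot":[[0,0,0],[0,0,0],[0,0,0],[0,0,0],[0,0,0]]}'
python3 -m handwheel '{"gripper":[1,1,1,1,1],"offset":[[0,0,0],[0,0,0],[25,0,0],[50,0,0],[57,0,0]],"rot":[[0,0,0],[0,0,0],[0,0,0],[0,0,0],[0,0,0]]}'
python3 -c "
from h import *
print(torack(),goto(rk(0,-58,115),11.17))
"
```

```text
time_s: 42.43
ee_pos: [506.9, 224.9, 175.1]
ee_rot: [96.1, 89.7, 17.5]
force: [-0.3, -0.3, -0.4]
gripper_width: 0.4
time_s: 42.85
ee_pos: [503.4, 225.0, 112.6]
ee_rot: [-83.4, 89.6, -162.2]
force: [-0.6, -0.2, -0.2]
gripper_width: 0.6
(array([ -2. , -84.3, 112.6]), 'F', array([-0.6, -0.1, -0.2]), 'tau', array([-0.13,  0.01, -0.  ])) (array([ -2.4,   2. , -26.3]), array([0.06, 0.04, 0.35]))
```

```bash

python3 -m handwheel '{"gripper":[1,1,1,1,1],"offset":[[-0.5,0,-6],[-0.5,0,-12],[-0.5,0,-18],[-0.5,0,-23],[-0.5,0,-26]],"rot":[[0,0,0],[0,0,0],[0,0,0],[0,0,0],[0,0,0]]}'
python3 -m handwheel '{"gripper":[1,1,1,1],"offset":[[0,0,-1],[0,0,-2],[0,0,-2],[0,0,-2]],"rot":[[0,0,0],[0,0,0],[0,0,0],[0,0,0]]}'
python3 -c "
from h import *
print(torack())
"
```

```text
time_s: 43.27
ee_pos: [501.3, 250.9, 117.5]
ee_rot: [59.2, 89.9, -19.5]
force: [2.2, -4.6, 0.2]
gripper_width: 0.5
time_s: 43.6
ee_pos: [501.1, 251.5, 117.2]
ee_rot: [44.8, 89.9, -34.0]
force: [1.9, -4.4, 1.5]
gripper_width: 0.5
(array([  0.9, -57.9, 117.2]), 'F', array([ 1. , -4.7,  1.5]), 'tau', array([-0.89, -0.1 , -0.05]))
```

```bash

python3 -m handwheel '{"gripper":[1,1,1,1],"offset":[[1,0,-1],[2,0,-2],[2,0,-2],[2,0,-2]],"rot":[[0,0,0],[0,0,0],[0,0,0],[0,0,0]]}'
python3 -c "
from h import *
print(torack())
"
```

```text
time_s: 43.93
ee_pos: [500.9, 252.8, 116.0]
ee_rot: [40.0, 89.8, -38.8]
force: [0.7, -7.6, 5.4]
gripper_width: 0.8
(array([  1. , -56.5, 116. ]), 'F', array([-0.8, -7.6,  5.4]), 'tau', array([-1.3 ,  0.08,  0.03]))
```

```bash

python3 -m handwheel '{"gripper":[1,1,1,1],"offset":[[0,0,-1],[0,0,-2],[0,0,-2],[0,0,-2]],"rot":[[0,0,0],[0,0,0],[0,0,0],[0,0,0]]}'
python3 -c "
from h import *
print(torack())
"
```

```text
time_s: 44.27
ee_pos: [500.7, 253.6, 115.9]
ee_rot: [21.3, 89.7, -57.5]
force: [2.3, -10.7, 6.1]
gripper_width: 0.3
(array([  0.9, -55.8, 115.9]), 'F', array([  0.2, -11. ,   6.1]), 'tau', array([-2.01,  0.09,  0.  ]))
```

```bash

python3 -m handwheel '{"gripper":[1,1,1,1],"offset":[[0,0,-1],[0,0,-2],[0,0,-2],[0,0,-2]],"rot":[[0,0,0],[0,0,0],[0,0,0],[0,0,0]]}'
python3 -c "
from h import *
print(torack())
"
```

```text
time_s: 44.6
ee_pos: [500.5, 254.3, 115.7]
ee_rot: [12.1, 89.6, -66.6]
force: [3.4, -13.8, 5.8]
gripper_width: 0.2
(array([  0.8, -55. , 115.7]), 'F', array([  0.6, -14.2,   5.8]), 'tau', array([-2.61, -0.02,  0.05]))
```

```bash

python3 -m handwheel '{"gripper":[1,1,1,1,1],"offset":[[0,0,10],[-5,0,25],[-35,0,30],[-60,0,30],[-60,0,30]],"rot":[[0,0,0],[0,0,0],[0,0,0],[0,0,0],[0,0,0]]}'
python3 -m handwheel '{"gripper":[1,1,1],"offset":[[0,0,0],[0,0,0],[0,0,0]],"rot":[[0,0,0],[0,0,0],[0,0,0]]}'
python3 - <<'E'
from h import *
print(torack())
st=state(); b=grab_frame('wrist')[:,:,::-1];cv2.imwrite('pics/w18.png',cv2.resize(b[0:200,230:345],None,fx=5,fy=3,interpolation=cv2.INTER_CUBIC))
np.save('st18.npy',st,allow_pickle=True)
E
```

```text
time_s: 45.02
ee_pos: [507.8, 230.1, 179.7]
ee_rot: [110.2, 89.4, 31.3]
force: [0.8, -1.1, 0.5]
gripper_width: 0.6
time_s: 45.27
ee_pos: [504.1, 228.7, 173.3]
ee_rot: [-90.5, 89.9, -169.3]
force: [-0.1, 0.1, -0.4]
gripper_width: 0.4
(array([ -0.6, -80.8, 173.3]), 'F', array([-0.1,  0.1, -0.4]), 'tau', array([-0.09,  0.06,  0.  ]))
```

View pics/w18.png

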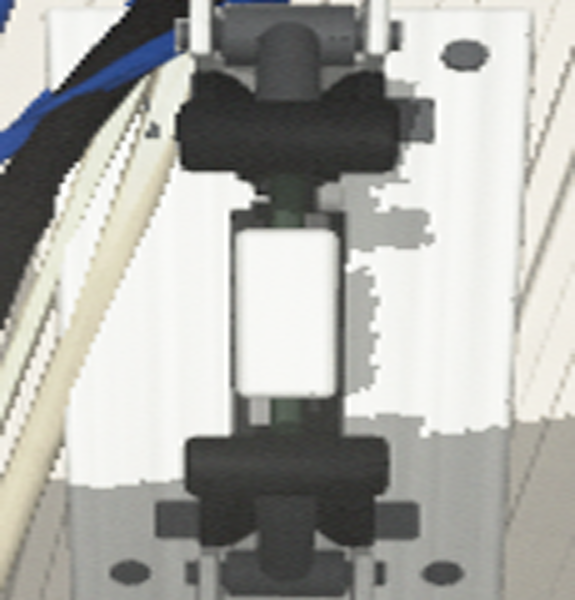

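```bash
python3 - <<'E'
from h import *
st=np.load('st18.npy',allow_pickle=True).item()
f=lambda u,v:(u/5+230-.4,v/3-.33)
for q in [(288,135),(288,466)]:
    d=onz('wrist',f(*q),132,st)-C0; y=d@V; print(y,'theta',.72+np.arcsin((61-abs(y))/60))
for q in [(288,230),(288,396)]:
    for z in (100.4,105.4): d=onz('wrist',f(*q),z,st)-C0; print('block edge',z,d@V)
job_done()
E
```

```text
31.26692032583223 theta 1.238469464019885
-29.27677538366387 theta 1.2770923213004512
block edge 100.4 18.33823203890803
block edge 105.4 17.78162246428538
block edge 100.4 -16.714931150181137
block edge 105.4 -16.552136009109084
the job is handed in; nothing more can be done
```

I moved the sensor board from its stand into the rack and lowered it down the guides. It came to rest on the connector with about 6 N and was released there. I then drove it home with the two levers in turn, in part strokes, and handed the job in at 45.3 s. Both levers are left over the board, with the arm clear of everything.

**Force:** Each lever drove at about 8 N. The force rose when each end came home, at nearly the same lever position on both sides. I stopped at a firm 14–15 N on each lever: 15.1 N inward on the +y lever, and 14.2 N inward (15.3 N overall) on the −y lever.

**Board height:** The shut fingertips went down over the grip block to 100.9 mm without contact. The block top had been at about 105.4 mm when the board first rested, so its middle had dropped at least 4.5 mm of the 5 mm. I made this check before the last push on the −y lever.

**Last picture:** Both knobs are inward over the board, with lever angles of about 1.24 rad (+y) and 1.28 rad (−y).

**Checks that disagreed or were unclear:**
- Those angles are slightly below the roughly 1.32 rad I expected from the resting height, but within the camera error.
- The side-view comparison of the board's height was inconclusive, because a knob hid the block.

I ran one pair of identical small pushes on the +y lever from a short shell loop instead of typing each one. Its rows were typed out in full.

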